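# Hang the heel pail on the cobbler's rail

### The arm

A 7-joint arm with a two-finger parallel gripper is mounted at the origin on the work surface. World frame = base frame: x ahead of the robot, y to its left, z up, the work surface at z = 0. Lengths are in m, angles in rad, forces in N, time in s.
With the tool pointing down it reaches from about 0.425 to 1.025 m from the base axis. Payload 9.4 kg.
Tool frame: the origin (TCP) lies midway between the tips of the shut fingers; the grasp point (between the pads) lies 19 mm behind it (grasp_offset is the distance from the TCP to the grasp point, in m); z points along the fingers, y is the direction in which the jaws open and shut (so a half turn about z gives the same grasp; the last joint's range is limited). The gripper opens to 93 mm and grips with 3 to 60 N. Pads are 15 mm wide; open, the fingers measure 128 mm over their backs; the gripper's body (75 mm by 188 mm) begins 65 mm behind the grasp point.
Start: joints at [1.07, 0.599, -0.003, 1.599, 0.002, 0.943, -0.08], TCP at [0.298, -0.661, 0.179] pointing down, gripper open.
Joint ranges: [-2.57, 2.57], [-0.35, 1.97], [-1.29, 1.29], [0.11, 2.56], [-1.05, 4.19], [0.11, 1.86], [-2.63, 2.63]. Speed limits (rad/s): [2.22, 2.22, 3.01, 3.01, 3.14, 3.14, 3.14].

### API

Orientations are given as a unit quaternion [x, y, z, w].
In Python, from bench import * gives the robot as it stands. The module is installed in compiled form; this text tells all that it offers.
- The arm moves only by the shell command python3 -m jog 'ROWS' [FORCE]. ROWS is JSON, a list of rows, each an object with "claw": the closure, from 0 (fully open) to 1 (shut); "dp": the shift along the tool's x, y, z in cm, a list of three; "yaw": the turn about the tool's z in degrees. In form: [{"claw": claw, "dp": [dx, dy, dz], "yaw": yaw}, ...]. A call has 1 to 5 rows; each row is the pose to reach, as a shift and turn from the pose commanded when the call began, along the tool's axes at that moment; what a row does not reach only later rows make up. A row lasts 1/12 s, in which the tool goes at most 41.7 mm and 7.16 degrees, less where a joint would pass 70% of its speed; a pose out of reach is approached as far as the arm can. A call with a gripper value outside its range is refused whole. The fingers move at their own pace and stop on an object; FORCE is the grip in N (left out, the last holds). Time passes only in rows, so rows that repeat a pose let the fingers close. It gives the time, the measured TCP pose, the force and the opening at its end, in the units of the state.
- observe(): the state, without advancing time (a new reading comes with each control period).
- capture(name): name is "scene" or "side" or "wrist"; returns the picture (400x640x3 uint8, blue, green, red); there is no depth.
- calibration(name): a dict with "fx", "fy", "cx", "cy" (pixels), "xyz" and "rotation" of the camera in the world; the wrist camera has in their place "tool_from_camera" (4x4, takes a point from camera to tool coordinates, whose origin is the TCP and whose axes are the flange's). Camera axes: x right, y up, looking along -z (the intrinsics and any distortion apply to the point x, -y, -z); pixel columns grow to the right and rows downward; lengths in m; the calibration is good to about 2 mm. A picture is of the moment at which its call begins: read the wrist's pose just before it. calibration takes no time and is no camera call.
- hand_in(): hands the job in, once; it reports no verdict.
Trained networks look in the newest picture that a camera, given by its name, has taken for a name from the list of things; names that differ only in an ending like _2 or _b are one class to them, and where a whole thing is asked for, a point or a joint stands for the part that bears it (a point fixed in the world has none). Each returns a list of dicts, best first, with "conf" (0 to 1); they miss things now and then, are a little off and sometimes report something else, mostly with a low value. They report only what shows in the picture. A call takes as long as a camera call. They do not tell look-alikes from the thing itself.
- boxes_of(camera, target): "position" ([x, y, z] in m, in the coordinates of the camera as it stood for that picture, good to about 4 mm: the middle of the surface that is visible of it).
- masks_of(camera, target): "region" (400x640 bool, what is visible of it).
- spot_point(camera, target): "position" ([x, y, z] in m, in the coordinates of the camera as it stood for that picture, good to about 4 mm: a listed point, or the origin of a listed thing).
The state is a dict: "time": time; "q": joint angles; "dq": joint speeds; "tau": joint torques, N m; "eef_pos": TCP position; "eef_rot": TCP orientation; "ft_force": force on the tool from outside, world axes, zero at the start; "wrist_torque": the same for the moment, N m; "width": opening from 0.0 (shut) to 1.0 (fully open).
Only numpy, scipy, OpenCV 4.12 (cv2) and the standard library are available. Lean on these libraries where they do the work, as an engineer would, in place of code of your own. Each camera call takes 0.05 s, during which the arm holds its last target.

### The job

Take the red S-hook out of its wooden block and hook its upper curl over the steel rail, anywhere clear of the posts, letting go so that it hangs by itself. Then hang the blue pail of heel pads by its handle bar in the hook's lower curl and leave it hanging still; keep the pail upright all the while and leave the jar, the tin and the brush where they stand.

Things in the scene. Friction and masses are not known exactly. Their poses are not given: they have to be found in the camera images.
- rail: Fixed steel rail across the bench: round bar 12 mm thick along its y axis, 300 mm above the bench, between posts 16 mm thick at y = +-270 mm. Origin on the bench midway under the bar; x points across the bar, away from the robot; yaw within 0.12 rad. Hang the hook within 200 mm of the bar's middle.
- rail_mid (a point): Centre of the rail's bar at mid length, 300 mm above the bench; same axes as the rail.
- block: Fixed wooden block 100 x 90 x 45 mm high (x, y, z), origin at the centre of its underside. In its top is a slot 48 mm (x) by 17 mm (y), its floor 22 mm above the bench, in which the hook's lower curl stands loosely. Yaw within 0.35 rad.
- hook: Loose red rigid S-hook, 0.1 kg, 125 mm high (z), 41 across (x), of flat bar 5 thick, 12 wide (y): grip it 12 mm wide across y. Origin under the lower curl, z up. Shank straight from x 18, z 20 to x -18, z 105 (passes x -5, z 75). Upper curl goes over to +x, opens down, tip at x 18, z 98. Lower curl goes under to -x, opens up, tip at x -18, z 28. Starts upright in the block, x ahead.
- hook_top (a point): Inner top of the hook's upper curl (hook x 0, z 120 mm; flat for 15 mm along x), which rests on the rail: hung, it is 6 mm above the rail's centre line and directly above hook_seat. With hook x away from the robot, the curl goes on from the robot's side. Inner width of both curls 31 mm.
- hook_seat (a point): Inner bottom of the hook's lower curl (hook x 0, z 5 mm; flat for 15 mm along x), on which the pail's bar rests. The curl's mouth is on the hook's -x side, between its tip (23 mm above this point) and the shank.
- pail: Loose blue pail, rim 108 mm and foot 84 mm across, 75 high, 0.25 kg; origin at the centre of its underside, z up. A stiff handle stands fixed upright over it in its y-z plane: two flat upright sides, 12 (x) by 6 mm (y), at y = +-22, from z 88 to 145 mm, joined by a top bar. Grip both sides together from outside, 50 mm wide across y, e.g. at z 123. Yaw within 0.35 rad.
- pail_bar (a point): Centre of the handle's round top bar (8 mm in diameter, along the pail's y, 38 mm clear between the sides), 143 mm above the pail's underside. Hung, it lies 4 mm above hook_seat.
- jar: Bystander: amber jar, 64 mm in diameter, 85 mm high, origin at the centre of its underside. On the robot side of the block and pail.
- tin: Bystander: yellow tin, 76 mm in diameter, 75 mm high, origin at the centre of its underside. To the right.
- brush: Bystander: shoe brush, 150 x 46 x 42 mm, origin at the centre of its underside. To the left.
There are look-alikes about, which are no part of the job. What is meant by the hook is not purple, and is the smaller of those in its own colour. Several things look just like the pail: the one meant starts farthest from the robot's base.

How it is judged:
On the way, in this order (a step that is already met when the one before it is completed fails the run):
1. the S-hook hangs on the rail by its upper curl, let go, before the pail is hung (x of hook_top in the frame of rail between -0.012 and 0.012 m and z of hook_top in the frame of rail between 0.298 and 0.313 m and y of hook_top in the frame of rail between -0.22 and 0.22 m and angle between hook's own z axis and vertical below 0.3 rad and contact force between hook and rail above 0.2 N and contact force between hook and the fingers below 0.05 N), for 0.3 s.
2. the pail hangs by its handle bar in the hook's lower curl, let go (all of step 1 and distance between pail_bar and hook_seat below 0.018 m and contact force between pail and hook above 0.5 N and angle between pail's own z axis and vertical below 0.25 rad and height (world z) of pail above 0.03 m and contact force between pail and the fingers below 0.05 N and linear speed of each of pail, hook below 0.08 m/s), for 0.2 s.
At the end, for the whole second after the job is handed in: Hook hangs on the rail inside its upper curl: hook_top within 12 mm across, 298-313 mm high, within 220 mm of rail_mid, tilt < 0.3 rad. Pail hangs in its lower curl: pail_bar within 18 mm of hook_seat, tilt < 0.25 rad, foot over 30 mm high. Both let go, slower than 0.08 m/s (all of step 2); the robot touches nothing.
It fails at once if the pail is tipped more than 0.6 rad (angle between pail's own z axis and vertical above 0.6 rad).
It fails at once if the amber jar is moved more than 40 mm or tipped over (distance of jar from where it was at the start of the episode above 0.04 m or angle between jar's own z axis and vertical above 0.5 rad).
It fails at once if the yellow tin is moved more than 40 mm or tipped over (distance of tin from where it was at the start of the episode above 0.04 m or angle between tin's own z axis and vertical above 0.5 rad).
It fails at once if the shoe brush is moved more than 40 mm or tipped over (distance of brush from where it was at the start of the episode above 0.04 m or angle between brush's own z axis and vertical above 0.5 rad).
It also fails if it takes over 61 s, if anything falls off the work surface, if the arm or the gripper's body presses on something with over 40 N, if the wrist force passes 120 N, or if a joint passes its speed limit or range.

## Working session

There is one attempt and no reset: what is moved stays moved. The work goes in short steps, Python scripts to look and compute and a shell command to move; the robot and the scene stay as the last step left them, time stands still between calls to the robot, and variables do not carry over. Pictures are saved under pics/ and viewed, and the job is handed in when it is done.

```bash
mkdir -p pics; ls; python3 - <<'E'
from bench import *
import cv2,numpy as np
s=observe();print({k:np.round(v,3).tolist() for k,v in s.items()})
for c in ["scene","side"]:
    im=capture(c);cv2.imwrite(f"pics/{c}0.png",im);k=calibration(c);print(c,k)
    for t in ["hook","pail","rail_mid","rail","block","hook_top","hook_seat","pail_bar","jar","tin","brush"]:
        try:
            R=np.array(k["rotation"]);
            if R.ndim==1:
                from scipy.spatial.transform import Rotation as Ro;R=Ro.from_quat(R).as_matrix()
            for d in spot_point(c,t): print(c,t,round(d["conf"],2),np.round(R@np.array(d["position"])+np.array(k["xyz"]),3))
        except Exception as e: print(t,repr(e))
print(observe()["time"])
E
```

```text
pics
{'time': 0.0, 'q': [1.07, 0.6, -0.003, 1.6, 0.002, 0.943, -0.08], 'dq': [0.002, -0.001, -0.001, 0.001, -0.0, -0.0, 0.0], 'tau': [0.0, -76.506, 1.497, -25.235, -0.052, 0.017, 0.0], 'eef_pos': [0.298, -0.66, 0.179], 'eef_rot': [0.978, 0.21, -0.0, -0.001], 'ft_force': [0.64, -0.117, -0.021], 'wrist_torque': [0.003, -0.04, 0.004], 'width': 0.998}
scene {'fx': 519.1415848520676, 'fy': 519.1415848520676, 'cx': 322.46761456310145, 'cy': 196.12966846197247, 'xyz': array([ 0.96631082, -0.69133093,  1.58523306]), 'rotation': array([0.25318026, 0.07268581, 0.25072836, 0.93153197])}
scene hook 0.7 [ 0.535 -0.15  -0.002]
scene hook 0.67 [ 0.422 -0.213 -0.006]
scene hook 0.62 [ 0.538 -0.15   0.141]
scene hook 0.51 [ 0.533 -0.15   0.022]
scene pail 0.78 [ 0.408  0.237 -0.001]
scene pail 0.69 [ 0.555  0.129 -0.003]
scene pail 0.67 [ 0.396 -0.063 -0.   ]
scene rail_mid 0.9 [0.672 0.049 0.298]
scene block 0.84 [ 0.534 -0.148 -0.001]
scene hook_top 0.6 [ 0.493 -0.268  0.162]
scene hook_top 0.51 [ 0.424 -0.208  0.116]
scene hook_top 0.46 [ 0.538 -0.151  0.142]
scene hook_seat 0.84 [ 0.496 -0.272  0
[... 716 characters left out ...]
 hook 0.32 [0.547 0.125 0.003]
side pail 0.9 [ 0.396 -0.066  0.003]
side pail 0.76 [0.55  0.127 0.002]
side pail 0.69 [ 0.407  0.232 -0.   ]
side rail_mid 0.61 [ 0.533 -0.15   0.025]
side rail_mid 0.6 [0.672 0.045 0.298]
side block 0.63 [ 0.534 -0.152  0.004]
side hook_top 0.69 [ 0.5   -0.268  0.168]
side hook_top 0.5 [ 0.531 -0.148  0.144]
side hook_top 0.5 [ 0.418 -0.209  0.124]
side hook_seat 0.51 [ 0.418 -0.21   0.007]
side hook_seat 0.49 [ 0.497 -0.27   0.008]
side pail_bar 0.83 [0.406 0.231 0.15 ]
side pail_bar 0.66 [ 0.395 -0.07   0.147]
side pail_bar 0.57 [0.548 0.128 0.148]
side jar 0.79 [0.403 0.081 0.005]
side tin 0.68 [ 0.64  -0.464  0.006]
side brush 0.96 [0.551 0.449 0.006]
1.2
```

View pics/scene0.png

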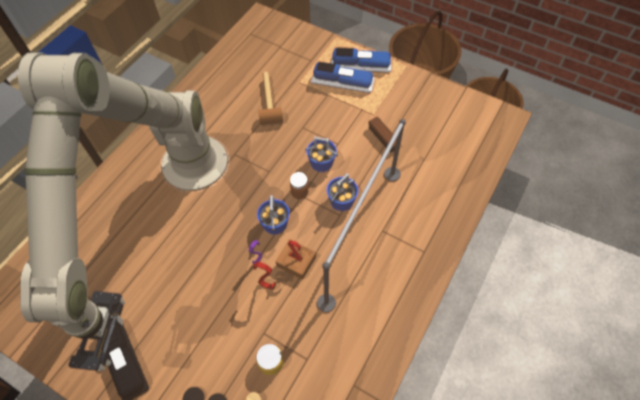

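View pics/side0.png

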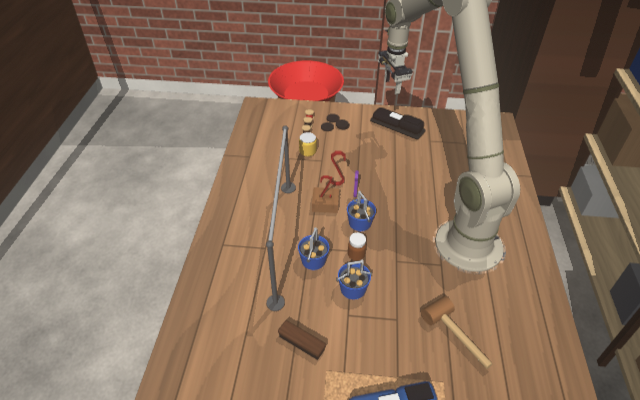

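```bash
cat > h.py <<'E'
import numpy as np,cv2
from scipy.spatial.transform import Rotation as Ro
CAL={"scene":dict(fx=519.1415848520676,cx=322.46761456310145,cy=196.12966846197247,xyz=[0.96631082,-0.69133093,1.58523306],rotation=[0.25318026,0.07268581,0.25072836,0.93153197]),
"side":dict(fx=502.99234362507275,cx=317.3672937367402,cy=191.8924346806797,xyz=[0.42941679,1.21410251,1.4094407],rotation=[-0.01783668,0.38676097,0.92078997,-0.04736713])}
def proj(c,p):
    k=CAL[c];q=Ro.from_quat(k["rotation"]).inv().apply(np.atleast_2d(p)-k["xyz"])
    return np.c_[k["cx"]+k["fx"]*q[:,0]/-q[:,2],k["cy"]-k["fx"]*q[:,1]/-q[:,2]]
def ray(c,uv,z):
    k=CAL[c];d=np.array([(uv[0]-k["cx"])/k["fx"],-(uv[1]-k["cy"])/k["fx"],-1])
    d=Ro.from_quat(k["rotation"]).apply(d);o=np.array(k["xyz"]);return o+d*(z-o[2])/d[2]
E
python3 - <<'E'
import sys;sys.path.insert(0,'.')
from h import *
pts={"block":(.534,-.149,.02),"hookA":(.534,-.149,.14),"hookB":(.421,-.21,.12),"hookC":(.497,-.267,.16),"pail1":(.548,.127,.14),"pail2":(.406,.234,.14),"pail3":(.396,-.066,.14),"rail":(.672,.047,.3)}
for n,p in pts.items(): print(n,proj("scene",p)[0].round(),proj("side",p)[0].round())
for c in ["scene","side"]:
    im=cv2.imread(f"pics/{c}0.png")
    u=proj(c,[(.5,-.2,.08)])[0].astype(int);print(u)
    cr=im[max(u[1]-70,0):u[1]+70,max(u[0]-95,0):u[0]+95];cv2.imwrite(f"pics/{c}0_hooks.png",cv2.resize(cr,None,fx=4,fy=4,interpolation=cv2.INTER_CUBIC))
E
```

```text
block [296. 259.] [325. 201.]
hookA [294. 243.] [325. 178.]
hookB [253. 245.] [356. 173.]
hookC [262. 266.] [338. 154.]
pail1 [342. 179.] [313. 234.]
pail2 [321. 139.] [355. 264.]
pail3 [271. 203.] [362. 197.]
rail [367. 188.] [278. 180.]
[277 258]
[334 181]
```

View pics/scene0_hooks.png

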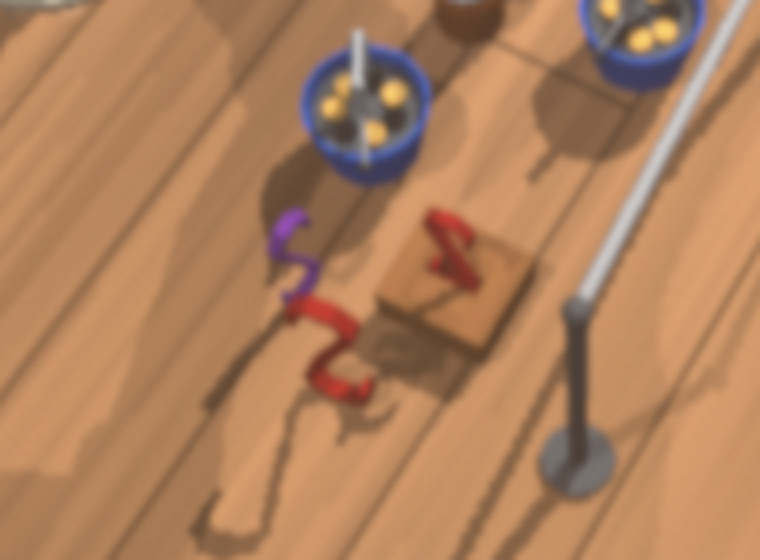

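View pics/side0_hooks.png

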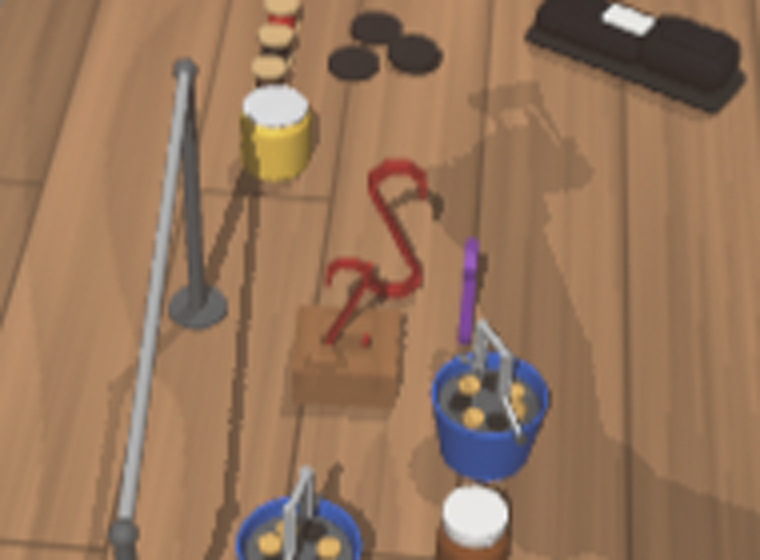

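```bash
python3 - <<'E'
import sys;sys.path.insert(0,'.')
from h import *
for c in ["scene","side"]:
    im=cv2.imread(f"pics/{c}0.png")
    g=cv2.cvtColor(im,cv2.COLOR_BGR2GRAY)
    # refine bar: candidate ends, search best yaw/offset by brightness profile
    best=[]
    hsv=cv2.cvtColor(im,cv2.COLOR_BGR2HSV)
    sat=cv2.GaussianBlur(hsv[...,1].astype(np.float32),(0,0),0.7)
    t=np.linspace(-.24,.24,150)
    for yaw in np.arange(-.13,.131,.005):
        for dx in np.arange(-.02,.0201,.001):
            p=np.c_[.672+dx-np.sin(yaw)*t,.047+np.cos(yaw)*t,0*t+.3]
            uv=proj(c,p).astype(np.float32)
            v=cv2.remap(sat,uv[:,:1].copy(),uv[:,1:].copy(),1).ravel()
            best.append((np.mean(v),yaw,dx))
    best.sort();print(c,[tuple(np.round(b,3)) for b in best[:5]])
    # block and pail crops
    for n,p in dict(block=(.534,-.149,.05),pail=(.548,.127,.1)).items():
        u=proj(c,p)[0].astype(int);cr=im[u[1]-40:u[1]+40,u[0]-50:u[0]+50]
        cv2.imwrite(f"pics/{c}0_{n}.png",cv2.resize(cr,None,fx=7,fy=7,interpolation=cv2.INTER_CUBIC))
a=cv2.imread("pics/scene0_block.png")
E
python3 - <<'E'
import cv2,numpy as np
ims=[cv2.imread(f"pics/{c}0_{n}.png") for c in("scene","side") for n in("block","pail")]
m=np.vstack([np.hstack(ims[:2]),np.hstack(ims[2:])]);cv2.imwrite("pics/m0.png",cv2.resize(m,(750,600)))
E
```

```text
scene [(np.float64(13.764), np.float64(0.065), np.float64(0.001)), (np.float64(13.963), np.float64(0.065), np.float64(0.0)), (np.float64(14.013), np.float64(0.07), np.float64(0.0)), (np.float64(14.065), np.float64(0.07), np.float64(0.001)), (np.float64(14.44), np.float64(0.06), np.float64(0.001))]
side [(np.float64(6.635), np.float64(0.065), np.float64(0.0)), (np.float64(6.943), np.float64(0.06), np.float64(0.0)), (np.float64(7.506), np.float64(0.065), np.float64(-0.001)), (np.float64(7.508), np.float64(0.07), np.float64(0.0)), (np.float64(7.672), np.float64(0.06), np.float64(-0.001))]
```

View pics/m0.png

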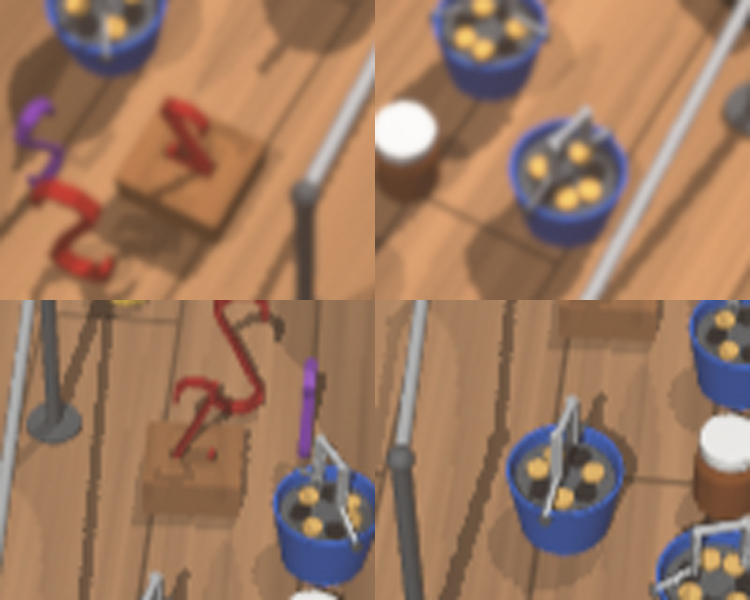

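The hooks in the scene picture are:
- **Block red hook (294,243):** red, about 125 mm tall and standing in the block. It is the smaller red one, so it is the hook meant.
- **Other red hook (262,266):** red but about 160 mm tall, so the larger look-alike.
- **Purple hook (253,245):** wrong colour.

The enlarged crop confirms this. The pails:
- **Pail at (342,190):** 0.56 m from the base, so the farthest, and the one meant.
- **Pail at (321,155):** 0.47 m.
- **Pail at (273,215):** 0.40 m.

The rail has yaw 0.065 and passes through (0.672, 0.047).

A tool that always points down can't carry the pail's bar under the rail. The gripper body starts 84 mm above the fingertips, so it would hit the rail. My plan:
1. Hang the hook on the rail and let go (step 1).
2. Take the hook back off, scoop up the pail's bar with its lower curl, and hang both on the rail.

```bash
cat >> h.py <<'E'
def tool(s):
    return np.array(s["eef_pos"]),Ro.from_quat(s["eef_rot"]).as_matrix()
def go(s,p,ang=None):
    """dp cm + yaw deg from measured pose to world TCP p with tool x at ang(deg)"""
    P,R=tool(s);d=R.T@(np.array(p)-P)*100
    a=np.degrees(np.arctan2(R[1,0],R[0,0]));y=0 if ang is None else -((ang-a+180)%360-180)
    return "dp",d.round(2).tolist(),"yaw",round(y,2),"now",P.round(4).tolist(),round(a,2)
E
python3 - <<'E'
import sys;sys.path.insert(0,'.')
from bench import *
from h import *
s=observe();print(calibration("wrist"));print(go(s,[.505,-.149,.33],0))
im=capture("wrist");cv2.imwrite("pics/w0.png",im)
E
```

```text
{'fx': 283.78858237368024, 'fy': 283.78858237368024, 'cx': 323.2727654227941, 'cy': 197.9531970082593, 'tool_from_camera': array([[ 3.55112190e-05,  9.58649290e-01,  2.84590121e-01,
         7.98176310e-02],
       [ 9.99999983e-01,  1.76483490e-05, -1.84229148e-04,
        -1.20169814e-03],
       [-1.81633688e-04,  2.84590123e-01, -9.58649273e-01,
        -2.04116331e-01],
       [ 0.00000000e+00,  0.00000000e+00,  0.00000000e+00,
         1.00000000e+00]])}
('dp', [39.9, -38.15, -15.06], 'yaw', np.float64(24.28), 'now', [0.2982, -0.6609, 0.1794], np.float64(24.28))
```

View pics/w0.png

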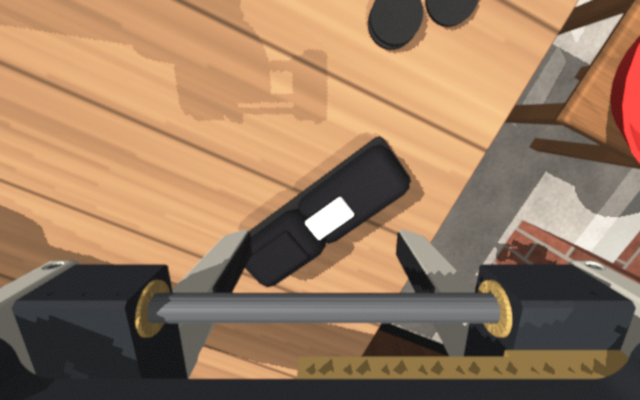

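```bash
python3 -m jog '[{"claw":0,"dp":[2,-2,-3],"yaw":6},{"claw":0,"dp":[4.4,-4.2,-5.5],"yaw":12},{"claw":0,"dp":[7,-6.7,-8],"yaw":18},{"claw":0,"dp":[9.6,-9.2,-10],"yaw":24.3},{"claw":0,"dp":[12.3,-11.8,-12],"yaw":24.3}]' 40
python3 -c "
from bench import *
from h import *
print(go(observe(),[.505,-.149,.33],0))"
```

```text
time: 1.67
eef_pos: [0.3613, -0.5036, 0.2994]
eef_rot: [1.0, -0.004, 0.0, 0.0]
ft_force: [1.1, 0.7, -0.8]
width: 0.999
('dp', [14.1, -35.56, -3.07], 'yaw', np.float64(-0.44), 'now', [0.3613, -0.5036, 0.2994], np.float64(-0.44))
```

```bash
python3 -m jog '[{"claw":0,"dp":[1.5,-3.8,-0.6],"yaw":0},{"claw":0,"dp":[3,-7.6,-1.2],"yaw":0},{"claw":0,"dp":[4.5,-11.4,-1.8],"yaw":0},{"claw":0,"dp":[6,-15.2,-2.4],"yaw":0},{"claw":0,"dp":[7.5,-19,-3],"yaw":0}]'
python3 -m jog '[{"claw":0,"dp":[1,-3.8,0],"yaw":0},{"claw":0,"dp":[2,-7.6,0],"yaw":0},{"claw":0,"dp":[3,-11.4,0],"yaw":0},{"claw":0,"dp":[4,-14.5,0],"yaw":0},{"claw":0,"dp":[4.5,-16.5,0],"yaw":0}]'
cat >> h.py <<'E'
TC=np.array([[ 3.55112190e-05,9.58649290e-01,2.84590121e-01,7.98176310e-02],[9.99999983e-01,1.76483490e-05,-1.84229148e-04,-1.20169814e-03],[-1.81633688e-04,2.84590123e-01,-9.58649273e-01,-2.04116331e-01],[0,0,0,1]])
WF,WCX,WCY=283.78858237368024,323.2727654227941,197.9531970082593
def wT(s):
    P,R=tool(s);T=np.eye(4);T[:3,:3]=R;T[:3,3]=P;return T@TC
def wproj(s,p):
    T=wT(s);q=(np.atleast_2d(p)-T[:3,3])@T[:3,:3];return np.c_[WCX+WF*q[:,0]/-q[:,2],WCY-WF*q[:,1]/-q[:,2]]
def wray(s,uv,z):
    T=wT(s);d=T[:3,:3]@np.array([(uv[0]-WCX)/WF,-(uv[1]-WCY)/WF,-1]);o=T[:3,3];return o+d*(z-o[2])/d[2]
E
python3 - <<'E'
from bench import *
from h import *
s=observe();im=capture("wrist");cv2.imwrite("pics/w1.png",im);T=wT(s)
print(go(s,[.515,-.149,.33],0))
for t in ["hook","hook_top","hook_seat","block"]:
    for d in spot_point("wrist",t): print(t,round(d["conf"],2),(T[:3,:3]@d["position"]+T[:3,3]).round(4))
E
```

```text
time: 2.08
eef_pos: [0.4363, -0.313, 0.3288]
eef_rot: [1.0, -0.0, 0.0, 0.0]
ft_force: [0.8, -0.0, -0.7]
width: 1.0
time: 2.5
eef_pos: [0.4819, -0.146, 0.3285]
eef_rot: [1.0, 0.002, 0.0, -0.0]
ft_force: [0.2, -0.5, -1.1]
width: 1.0
('dp', [3.31, 0.31, -0.14], 'yaw', np.float64(0.19), 'now', [0.4819, -0.146, 0.3285], np.float64(0.19))
hook 0.94 [ 5.011e-01 -2.663e-01 -1.000e-04]
hook 0.86 [ 0.5339 -0.1527  0.0187]
hook 0.86 [ 4.176e-01 -2.107e-01 -1.000e-04]
hook_top 0.91 [ 0.5007 -0.2649  0.1626]
hook_top 0.8 [ 0.4243 -0.2092  0.1174]
hook_top 0.72 [ 0.5372 -0.1473  0.1406]
hook_seat 0.72 [ 0.4187 -0.2085 -0.0019]
hook_seat 0.71 [ 0.5329 -0.1468  0.0242]
hook_seat 0.68 [ 0.4999 -0.2643  0.0127]
block 0.55 [ 0.536  -0.1483 -0.0023]
block 0.24 [ 0.401   0.0856 -0.0022]
```

View pics/w1.png

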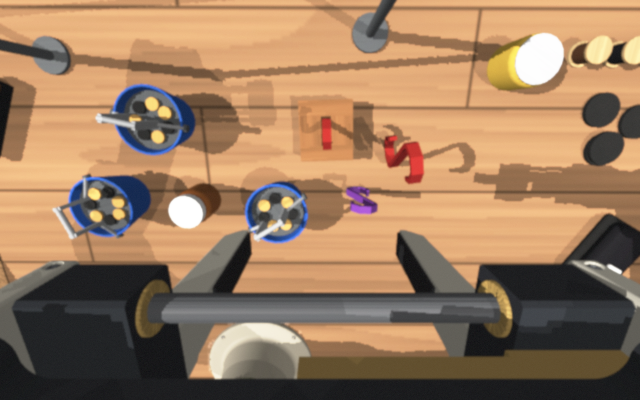

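```bash
cat >> h.py <<'E'
def hookmodel():
    # centreline of S: inner width 31, outer 41 at curls (bar 5)
    a=[(18,98),(18,107),(16,115),(10,121),(7.5,122.5),(-7.5,122.5),(-14,119.5),(-18,112),(-18,105),(18,20),(18,13),(14,5.5),(7.5,2.5),(-7.5,2.5),(-14,5.5),(-18,13),(-18,28)]
    return np.array(a)/1000.
def hookmask(pf,x,y,z,yaw,shape,S=4):
    a=hookmodel();m=np.zeros((shape[0],shape[1]),np.uint8)
    c,s_=np.cos(yaw),np.sin(yaw)
    for (p,q) in zip(a[:-1],a[1:]):
        t=(q-p)/np.linalg.norm(q-p);n=np.array([-t[1],t[0]])*.0025
        P=[]
        for e in (p,q):
            for sg in(-1,1):
                for yy in(-.006,.006):
                    X,Z=e+sg*n;P.append((x+c*X-s_*yy,y+s_*X+c*yy,z+Z))
        h=cv2.convexHull(pf(np.array(P)).astype(np.float32))
        cv2.fillConvexPoly(m,np.round(h*16).astype(np.int32),1,shift=4)
    return m
def iou(a,b): return (a&b).sum()/max((a|b).sum(),1)
E
cat > fit.py <<'E'
from h import *
import sys,json
E
python3 - <<'E'
from bench import *
from h import *
from scipy.optimize import minimize
s=observe()
im=cv2.imread("pics/w1.png");sc=cv2.imread("pics/scene0.png")
def red(im,roi):
    h=cv2.cvtColor(im,cv2.COLOR_BGR2HSV);m=(((h[...,0]<6)|(h[...,0]>172))&(h[...,1]>150)&(h[...,2]>60)).astype(np.uint8)
    o=np.zeros_like(m);x0,y0,x1,y1=roi;o[y0:y1,x0:x1]=m[y0:y1,x0:x1];return o
mw=red(im,(305,100,350,165));ms=red(sc,(280,230,306,275))
# restrict ms
print(mw.sum(),ms.sum())
ys,xs=np.where(mw);print(xs.min(),xs.max(),ys.min(),ys.max())
best=[]
for yaw in np.arange(-.36,.37,.06):
  def f(v): return -(iou(hookmask(lambda p:wproj(s,p),v[0],v[1],.022,yaw,mw.shape),mw)+0.6*iou(hookmask(lambda p:proj("scene",p),v[0],v[1],.022,yaw,ms.shape),ms))
  r=minimize(f,[.5345,-.149],method="Nelder-Mead",options=dict(initial_simplex=[[.5345,-.149],[.540,-.149],[.5345,-.144]],maxiter=60))
  best.append((r.fun,yaw,*r.x))
best.sort()
for b in best[:6]: print(np.round(b,4))
b=best[0];a=hookmask(lambda p:wproj(s,p),b[2],b[3],.022,b[1],mw.shape);a2=hookmask(lambda p:proj("scene",p),b[2],b[3],.022,b[1],mw.shape)
def ov(im,a,u,w):
    im=im.copy();c,_=cv2.findContours(a,0,2);cv2.drawContours(im,c,-1,(0,255,0),1);return cv2.resize(im[u[1]-w:u[1]+w,u[0]-w:u[0]+w],(390,390))
cv2.imwrite("pics/ov1.png",np.hstack([ov(im,a,(326,132),40),ov(sc,a2,(294,250),35)]))
# block yaw: brownness edges
mk=masks_of("wrist","block")
for d in mk[:2]:
    r=d["region"].astype(np.uint8)
    cn,_=cv2.findContours(r,0,2);c=max(cn,key=cv2.contourArea).reshape(-1,2);
    print("block",d["conf"],cv2.minAreaRect(c))
E
```

```text
266 92
322 330 118 148
[-1.077  -0.06    0.5335 -0.1535]
[-1.0765  0.      0.5333 -0.1531]
[-1.0744  0.06    0.5351 -0.1537]
[-1.0451  0.12    0.5341 -0.1541]
[-1.0117 -0.12    0.534  -0.1533]
[-0.9897  0.18    0.535  -0.1541]
block 0.82 ((325.0, 129.0), (62.0, 54.0), 90.0)
```

View pics/ov1.png

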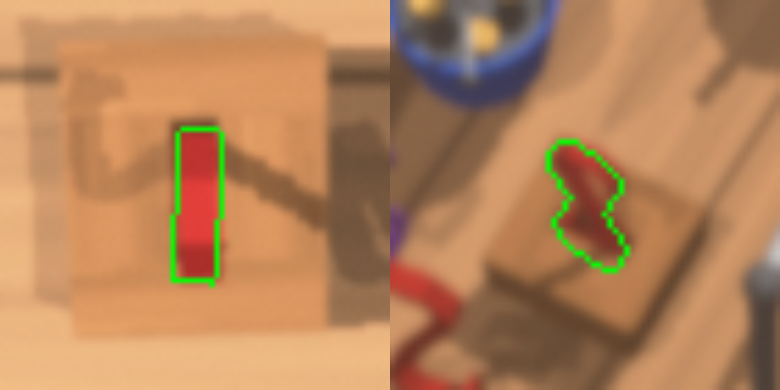

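```bash
python3 -m jog '[{"claw":0,"dp":[2,0.4,2],"yaw":0.2},{"claw":0,"dp":[3.3,0.6,5],"yaw":0.2},{"claw":0,"dp":[3.3,0.6,9],"yaw":0.2},{"claw":0,"dp":[3.3,0.6,13],"yaw":0.2},{"claw":0,"dp":[3.3,0.6,15],"yaw":0.2}]' 40
python3 - <<'E'
from bench import *
from h import *
s=observe();print(go(s,[.515,-.152,.117],0));im=capture("wrist")
a=hookmask(lambda p:wproj(s,p),.534,-.152,.022,0,im.shape)
c,_=cv2.findContours(a,0,2);cv2.drawContours(im,c,-1,(0,255,0),1);cv2.imwrite("pics/w2.png",im)
E
```

```text
time: 3.22
eef_pos: [0.5116, -0.1572, 0.1742]
eef_rot: [1.0, -0.003, -0.002, -0.0]
ft_force: [0.3, 0.9, -0.0]
width: 0.999
('dp', [0.36, -0.52, 5.72], 'yaw', np.float64(-0.35), 'now', [0.5116, -0.1572, 0.1742], np.float64(-0.35))
```

View pics/w2.png

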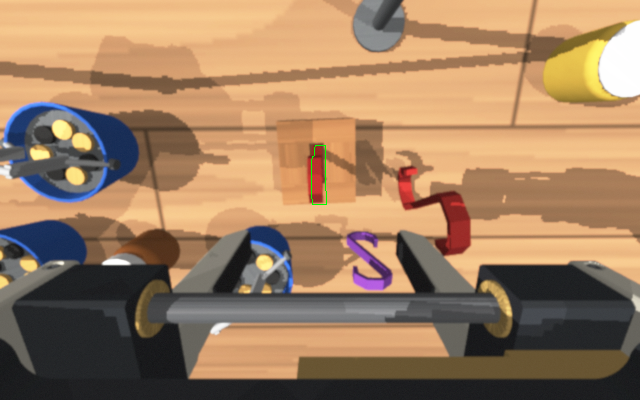

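```bash
python3 -m jog '[{"claw":0,"dp":[0.35,-0.4,0.5],"yaw":0},{"claw":0,"dp":[0.35,-0.6,2.5],"yaw":0},{"claw":0,"dp":[0.35,-0.6,4.5],"yaw":0},{"claw":0,"dp":[0.35,-0.6,5.7],"yaw":0},{"claw":0,"dp":[0.35,-0.6,5.7],"yaw":0}]' 40
python3 - <<'E'
from bench import *
from h import *
s=observe();print(go(s,[.515,-.151,.117],0));im=capture("wrist")
cv2.imwrite("pics/w3.png",im)
E
```

```text
time: 3.68
eef_pos: [0.5176, -0.1503, 0.1207]
eef_rot: [1.0, -0.002, -0.0, 0.0]
ft_force: [0.4, -0.3, 0.3]
width: 1.0
('dp', [-0.26, 0.07, 0.37], 'yaw', np.float64(-0.26), 'now', [0.5176, -0.1503, 0.1207], np.float64(-0.26))
```

View pics/w3.png

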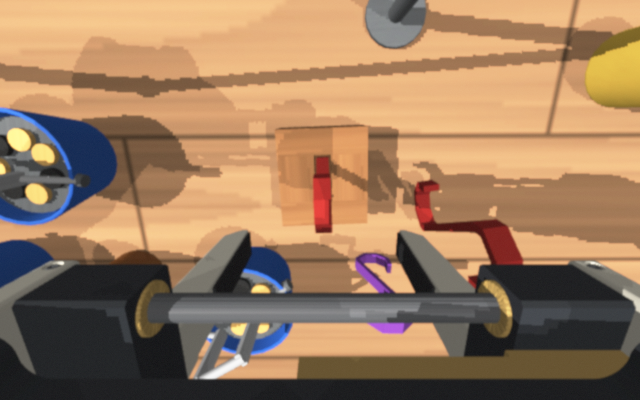

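```bash
python3 - <<'E'
from bench import *
from h import *
s=observe();print(s["eef_pos"])
for uv in [(250,233),(398,233),(205,262),(248,258)]: print(uv,wray(s,uv,s["eef_pos"][2]).round(4))
print(wray(s,(322,230),.130).round(4),wray(s,(322,157),.147).round(4),wproj(s,[[.5135,-.151,.13],[.5135,-.151,.145],[.5345,-.151,.147],[.552,-.151,.12]]).round(0))
E
```

```text
[ 0.51806179 -0.15043027  0.12180606]
(250, 233) [ 0.5091 -0.0922  0.1218]
(398, 233) [ 0.5085 -0.2074  0.1218]
(205, 262) [ 0.484  -0.054   0.1218]
(248, 258) [ 0.4874 -0.0889  0.1218]
[ 0.5148 -0.1483  0.13  ] [ 0.5717 -0.1487  0.147 ] [[326. 232.]
 [326. 240.]
 [326. 213.]
 [325. 178.]]
```

```bash
python3 - <<'E'
from bench import *
from h import *
s=observe();print(s["eef_pos"]);P,R=tool(s)
out=[]
for c in("side","scene"):
    im=capture(c);u0=proj(c,P)[0].astype(int);S=8
    cr=im[u0[1]-35:u0[1]+25,u0[0]-24:u0[0]+24]
    b=cv2.resize(cr,None,fx=S,fy=S,interpolation=cv2.INTER_CUBIC)
    for y in(-.0465,0,.0465):
        for x in(-.0075,.0075):
            p=P+R@np.array([x,y,0]);q=P+R@np.array([x,y,-.04])
            a=((proj(c,[p,q])-u0+[24,35])*S).astype(int);cv2.line(b,a[0],a[1],(0,255,0) if y else (255,0,255),1)
    out.append(b)
cv2.imwrite("pics/tip.png",np.hstack(out))
E
```

```text
[ 0.51806179 -0.15043027  0.12180606]
```

View pics/tip.png

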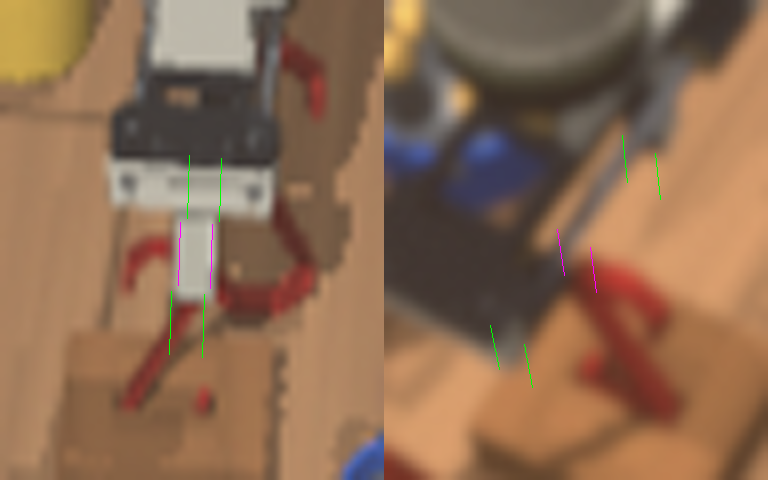

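```bash
python3 -m jog '[{"claw":0.4,"dp":[-0.3,0,0.4],"yaw":0},{"claw":0.7,"dp":[-0.3,0,0.4],"yaw":0},{"claw":0.7,"dp":[-0.3,0,0.4],"yaw":0},{"claw":0.7,"dp":[-0.3,0,0.4],"yaw":0},{"claw":0.7,"dp":[-0.3,0,0.4],"yaw":0}]' 30
python3 - <<'E'
from bench import *
from h import *
im=capture("wrist");cv2.imwrite("pics/w4.png",im)
s=observe();print(s["eef_pos"],s["width"]);P,R=tool(s)
out=[]
for c in("side","scene"):
    im=capture(c);u0=proj(c,P)[0].astype(int);S=8
    cr=im[u0[1]-35:u0[1]+25,u0[0]-24:u0[0]+24]
    b=cv2.resize(cr,None,fx=S,fy=S,interpolation=cv2.INTER_CUBIC)
    w=s["width"]*.0465
    for y in(-w,0,w):
        for x in(-.0075,.0075):
            p=P+R@np.array([x,y,0]);q=P+R@np.array([x,y,-.04])
            a=((proj(c,[p,q])-u0+[24,35])*S).astype(int);cv2.line(b,a[0],a[1],(0,255,0) if y else (255,0,255),1)
    out.append(b)
cv2.imwrite("pics/tip2.png",np.hstack(out))
E
```

```text
time: 4.25
eef_pos: [0.5147, -0.1499, 0.1175]
eef_rot: [1.0, -0.002, 0.0, 0.0]
ft_force: [-0.1, -0.1, -0.5]
width: 0.69
[ 0.51463626 -0.14993957  0.11739144] 0.6487353587448655
```

View pics/tip2.png

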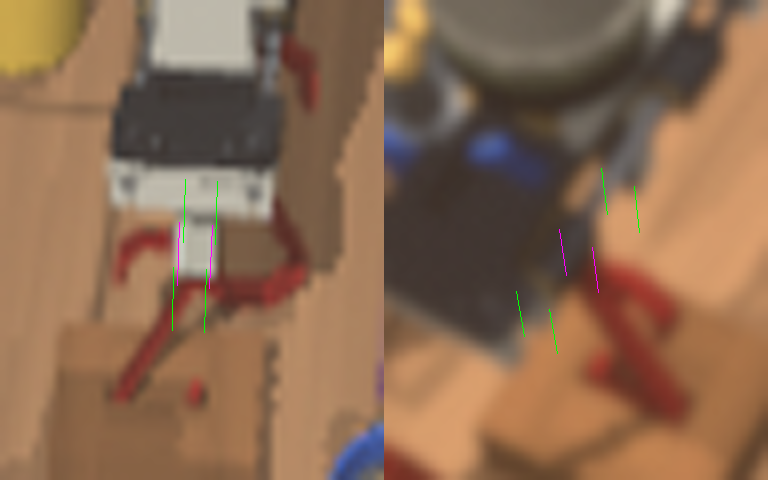

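View pics/w4.png

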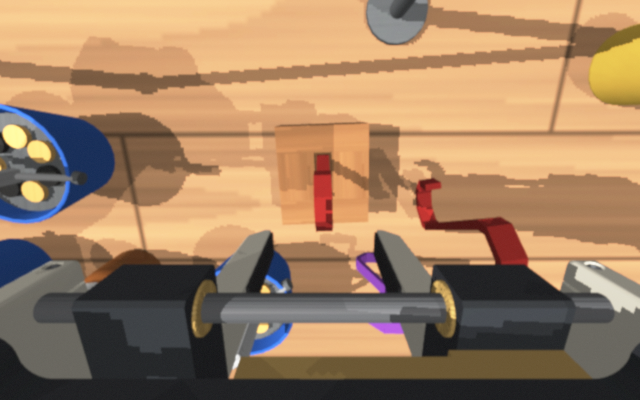

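```bash
python3 -m jog '[{"claw":0.9,"dp":[0,0,0],"yaw":0},{"claw":1,"dp":[0,0,0],"yaw":0},{"claw":1,"dp":[0,0,0],"yaw":0},{"claw":1,"dp":[0,0,0],"yaw":0},{"claw":1,"dp":[0,0,0],"yaw":0}]' 30
python3 - <<'E'
from bench import *
from h import *
im=capture("wrist")
s=observe();print(s["eef_pos"],s["width"]);P,R=tool(s)
out=[]
for c in("side","scene"):
    im2=capture(c);u0=proj(c,P)[0].astype(int);S=6
    b=cv2.resize(im2[u0[1]-35:u0[1]+25,u0[0]-24:u0[0]+24],None,fx=S,fy=S,interpolation=cv2.INTER_CUBIC);out.append(b)
out.append(im[120:260,230:430]);out[2]=cv2.resize(out[2],(514,360))
m=np.hstack(out);cv2.imwrite("pics/tip3.png",cv2.resize(m,(800,int(360*800/m.shape[1]))))
E
```

```text
time: 4.82
eef_pos: [0.5145, -0.1499, 0.1171]
eef_rot: [1.0, -0.002, -0.0, -0.0]
ft_force: [0.1, 0.3, -0.6]
width: 0.203
[ 0.51448779 -0.14988791  0.11715745] 0.15788492575583962
```

View pics/tip3.png

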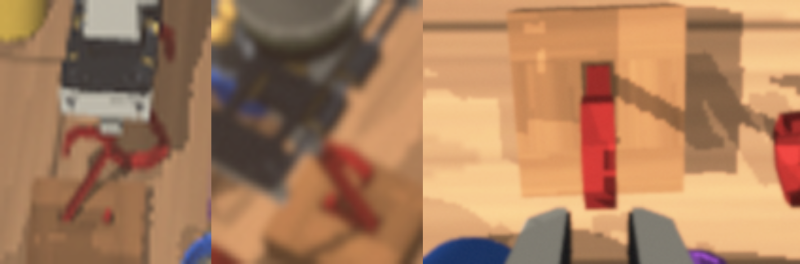

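```bash
python3 -m jog '[{"claw":1,"dp":[0,0,0],"yaw":0},{"claw":1,"dp":[0,0,0],"yaw":0},{"claw":1,"dp":[0,0,0],"yaw":0}]' 30
python3 - <<'E'
from bench import *
from h import *
im=capture("wrist")
s=observe();print(s["eef_pos"],s["width"],s["ft_force"])
cv2.imwrite("pics/w5.png",im)
E
```

```text
time: 5.22
eef_pos: [0.5145, -0.1499, 0.1172]
eef_rot: [1.0, -0.002, -0.0, 0.0]
ft_force: [-0.5, 0.4, -0.4]
width: 0.009
[ 0.51450289 -0.14991083  0.11718311] 0.005866051269379632 [-0.47439487 -0.49401827 -0.27063357]
```

View pics/w5.png

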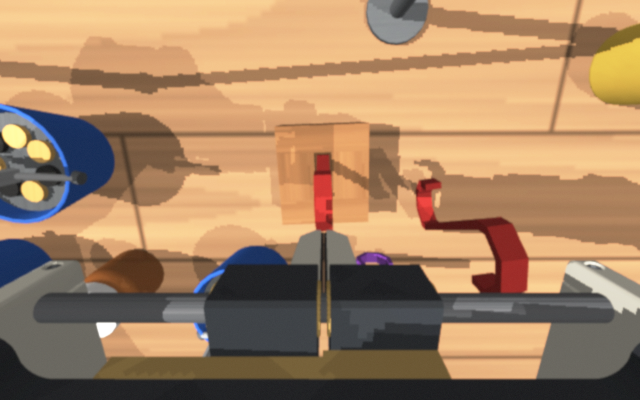

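```bash
python3 - <<'E'
from bench import *
from h import *
s=observe();P,R=tool(s)
out=[]
for c in("side","scene"):
    im2=capture(c);cv2.imwrite(f"pics/{c}5.png",im2);u0=proj(c,P)[0].astype(int);S=8
    b=cv2.resize(im2[u0[1]-40:u0[1]+20,u0[0]-24:u0[0]+24],None,fx=S,fy=S,interpolation=cv2.INTER_CUBIC)
    for x in(-.0075,.0075):
        for z in (0,-.02,-.04):
            a=((proj(c,P+R@np.array([x,0,z]))[0]-u0+[24,40])*S).astype(int);cv2.circle(b,a,3,(0,255,0),-1);print(c,z,a)
    out.append(b)
m=np.hstack(out);cv2.imwrite("pics/tip4.png",m)
E
```

```text
side 0 [210 328]
side -0.02 [211 297]
side -0.04 [212 265]
side 0 [178 326]
side -0.02 [179 294]
side -0.04 [179 263]
scene 0 [182 315]
scene -0.02 [178 292]
scene -0.04 [175 269]
scene 0 [214 332]
scene -0.02 [211 310]
scene -0.04 [208 287]
```

View pics/tip4.png

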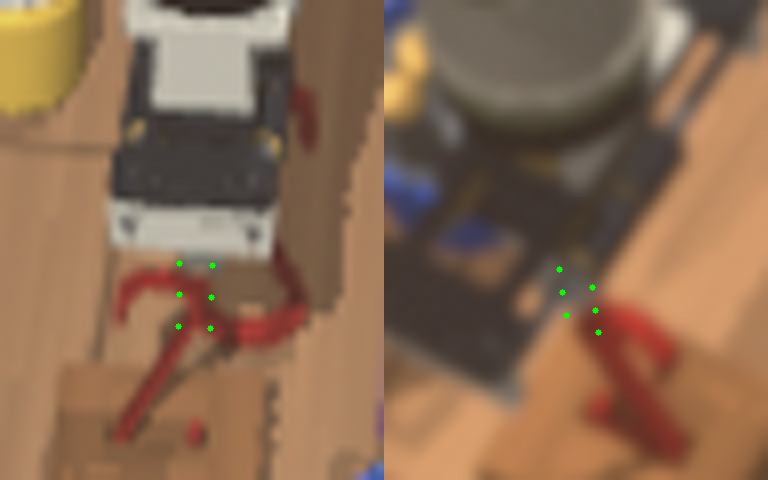

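Gripper closed to zero without touching the hook. All three cameras put the real fingertips about 35 mm behind the reported TCP. I'll open, go about 36 mm lower and try again.

```bash
python3 -m jog '[{"claw":0.5,"dp":[0,0,0],"yaw":0},{"claw":0.5,"dp":[0,0,0],"yaw":0},{"claw":0.5,"dp":[0,0,0],"yaw":0},{"claw":0.5,"dp":[0,0,0],"yaw":0},{"claw":0.5,"dp":[0,0,0],"yaw":0}]' 30
python3 -m jog '[{"claw":0.5,"dp":[0,0,1],"yaw":0},{"claw":0.5,"dp":[0,0,2],"yaw":0},{"claw":0.5,"dp":[0,0,3],"yaw":0},{"claw":0.5,"dp":[0,0,3.6],"yaw":0},{"claw":0.5,"dp":[0,0,3.6],"yaw":0}]' 30
python3 - <<'E'
from bench import *
from h import *
s=observe();im=capture("wrist");print(s["eef_pos"],s["width"],s["ft_force"])
cv2.imwrite("pics/w6.png",im)
E
```

```text
time: 5.78
eef_pos: [0.5145, -0.1499, 0.1172]
eef_rot: [1.0, -0.002, -0.0, 0.0]
ft_force: [-0.1, 0.5, -1.0]
width: 0.313
time: 6.2
eef_pos: [0.5134, -0.1496, 0.0792]
eef_rot: [1.0, -0.002, -0.002, -0.0]
ft_force: [0.2, -0.2, 0.2]
width: 0.504
[ 0.51335127 -0.14957328  0.07919255] 0.504137427258833 [ 0.16955432 -0.1676602   0.22131269]
```

View pics/w6.png

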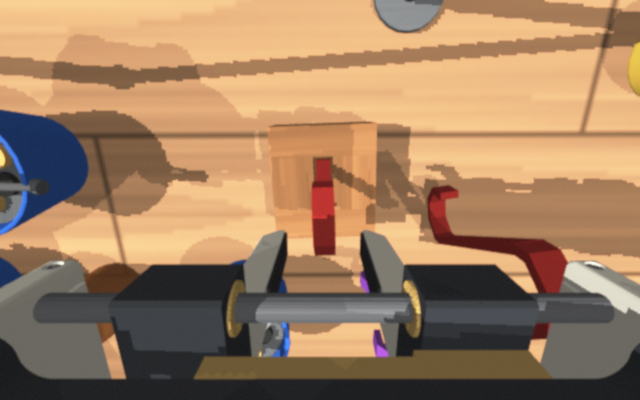

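```bash
python3 -m jog '[{"claw":0.8,"dp":[0.1,0,0],"yaw":0},{"claw":1,"dp":[0.1,0,0],"yaw":0},{"claw":1,"dp":[0.1,0,0],"yaw":0},{"claw":1,"dp":[0.1,0,0],"yaw":0},{"claw":1,"dp":[0.1,0,0],"yaw":0}]' 30
python3 -m jog '[{"claw":1,"dp":[0,0,0],"yaw":0},{"claw":1,"dp":[0,0,0],"yaw":0},{"claw":1,"dp":[0,0,0],"yaw":0}]' 30
python3 - <<'E'
from bench import *
from h import *
s=observe();im=capture("wrist");print(s["eef_pos"],s["width"],s["ft_force"])
cv2.imwrite("pics/w7.png",im)
E
```

```text
time: 6.67
eef_pos: [0.5157, -0.1499, 0.0815]
eef_rot: [1.0, -0.002, 0.0, 0.0]
ft_force: [-0.1, -0.3, 0.6]
width: 0.194
time: 6.92
eef_pos: [0.5156, -0.15, 0.0814]
eef_rot: [1.0, -0.002, 0.0, 0.0]
ft_force: [-0.2, -0.0, 3.0]
width: 0.126
[ 0.5155913  -0.14999728  0.0813881 ] 0.12553954053660957 [-0.17546752 -0.03483292  2.97482201]
```

View pics/w7.png

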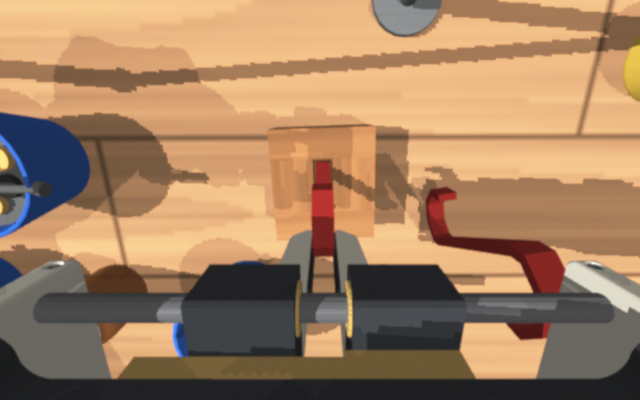

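```bash
python3 -m jog '[{"claw":1,"dp":[0,0,-1],"yaw":0},{"claw":1,"dp":[0,0,-3],"yaw":0},{"claw":1,"dp":[0,0,-7],"yaw":0},{"claw":1,"dp":[0,0,-11],"yaw":0},{"claw":1,"dp":[0,0,-15],"yaw":0}]' 45
python3 -m jog '[{"claw":1,"dp":[0,0,-4],"yaw":0},{"claw":1,"dp":[0,0,-7],"yaw":0},{"claw":1,"dp":[0,0,-8.5],"yaw":0},{"claw":1,"dp":[0,0,-8.5],"yaw":0}]' 45
python3 - <<'E'
from bench import *
from h import *
s=observe();P,R=tool(s);print(P,s["width"],s["ft_force"])
h=P+[.0185,0,-.0594]
out=[]
for c in("side","scene"):
    im=capture(c);cv2.imwrite(f"pics/{c}8.png",im);u0=proj(c,h+[0,0,.06])[0].astype(int)
    a=hookmask(lambda p:proj(c,p),*h,np.radians(-.2),im.shape)
    S=8;b=im[u0[1]-35:u0[1]+35,u0[0]-24:u0[0]+24];b2=cv2.resize(b,None,fx=S,fy=S,interpolation=cv2.INTER_CUBIC)
    cc,_=cv2.findContours(cv2.resize(a[u0[1]-35:u0[1]+35,u0[0]-24:u0[0]+24],None,fx=S,fy=S,interpolation=0),0,2);cv2.drawContours(b2,cc,-1,(0,255,0),1);out.append(b2)
cv2.imwrite("pics/m8.png",np.hstack(out))
im=capture("wrist");a=hookmask(lambda p:wproj(s,p),*h,np.radians(-.2),im.shape);cc,_=cv2.findContours(a,0,2);cv2.drawContours(im,cc,-1,(0,255,0),1);cv2.imwrite("pics/w8.png",im)
E
```

```text
time: 7.38
eef_pos: [0.5147, -0.1497, 0.2332]
eef_rot: [1.0, -0.002, -0.001, -0.0]
ft_force: [1.6, -0.2, -2.3]
width: 0.121
time: 7.72
eef_pos: [0.5169, -0.1501, 0.3206]
eef_rot: [1.0, -0.002, 0.003, 0.001]
ft_force: [-0.3, -0.4, -1.7]
width: 0.121
[ 0.51686875 -0.15014579  0.32056893] 0.12109716575415358 [-0.25175293 -0.42349203 -1.66434791]
```

View pics/m8.png

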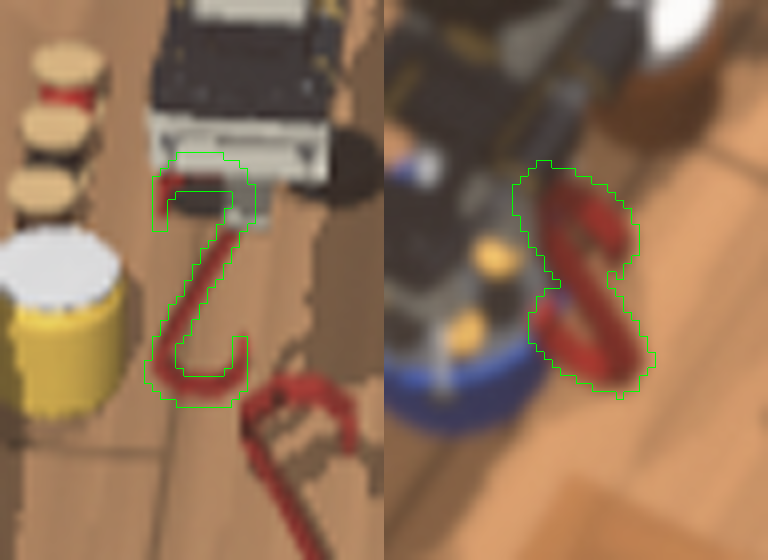

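View pics/w8.png

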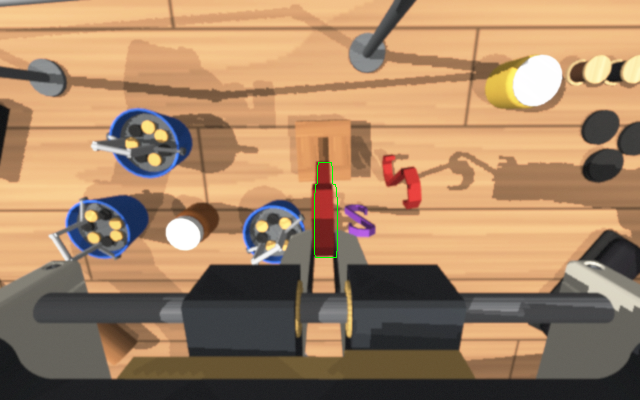

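```bash
python3 -c "
from bench import *
from h import *
print(go(observe(),[.6047,.0256,.2755],3.7))"
python3 -m jog '[{"claw":1,"dp":[1.5,-3.6,0.8],"yaw":-0.8},{"claw":1,"dp":[3.2,-7.2,1.6],"yaw":-1.6},{"claw":1,"dp":[5,-10.8,2.6],"yaw":-2.4},{"claw":1,"dp":[7,-14.4,3.6],"yaw":-3.2},{"claw":1,"dp":[8.6,-17.4,4.5],"yaw":-3.9}]' 45
python3 -m jog '[{"claw":1,"dp":[0,0,0],"yaw":0},{"claw":1,"dp":[0,0,0],"yaw":0},{"claw":1,"dp":[0,0,0],"yaw":0}]' 45
python3 - <<'E'
from bench import *
from h import *
s=observe();print(go(s,[.6047,.0256,.2755],3.7))
P,R=tool(s);h=P+R@[.0185,0,.0594];print("hook",h)
im=capture("wrist");cv2.imwrite("pics/w9.png",im)
t=np.linspace(-.2,.2,5);print(wproj(s,np.c_[.672-.065*t,.047+t,0*t+.3]).round(0).tolist())
def ov(c):
    im=capture(c);u0=proj(c,h+[0.03,0,.06])[0].astype(int)
    a=hookmask(lambda p:proj(c,p),*h,np.radians(3.7),im.shape)
    S=7;sl=(slice(u0[1]-40,u0[1]+40),slice(u0[0]-28,u0[0]+28));b2=cv2.resize(im[sl],None,fx=S,fy=S,interpolation=cv2.INTER_CUBIC)
    cc,_=cv2.findContours(cv2.resize(a[sl],None,fx=S,fy=S,interpolation=0),0,2);cv2.drawContours(b2,cc,-1,(0,255,0),1);return b2
cv2.imwrite("pics/m9.png",np.hstack([ov("side"),ov("scene")]))
E
```

```text
('dp', [8.95, -17.56, 3.97], 'yaw', np.float64(-3.91), 'now', [0.5146, -0.1497, 0.3153], np.float64(-0.21))
time: 8.28
eef_pos: [0.6019, 0.0265, 0.2685]
eef_rot: [0.999, 0.033, -0.002, -0.0]
ft_force: [0.8, -0.4, -0.8]
width: 0.121
time: 8.53
eef_pos: [0.6011, 0.023, 0.2695]
eef_rot: [0.999, 0.032, -0.002, 0.0]
ft_force: [0.3, -0.9, -0.8]
width: 0.12
('dp', [0.37, -0.24, -0.61], 'yaw', np.float64(-0.02), 'now', [0.6011, 0.023, 0.2695], np.float64(3.68))
hook [0.6193621  0.02414013 0.20998702]
[[630.0, 127.0], [461.0, 127.0], [293.0, 127.0], [124.0, 127.0], [-46.0, 127.0]]
```

View pics/m9.png

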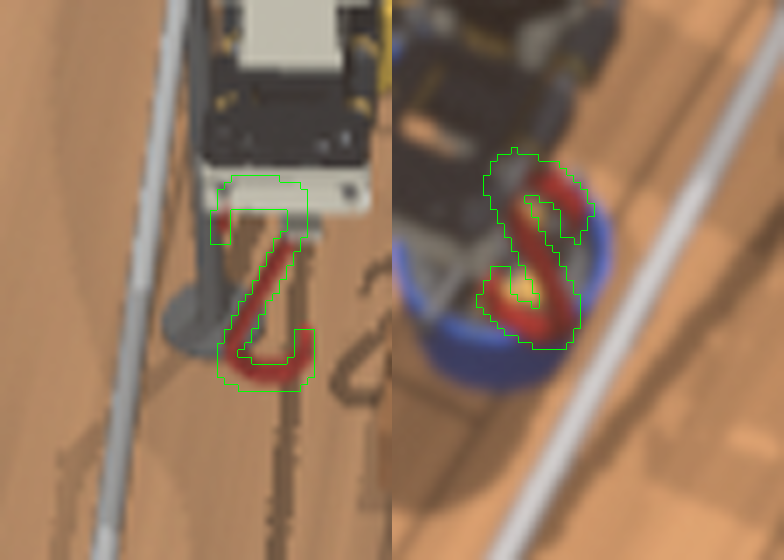

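View pics/w9.png

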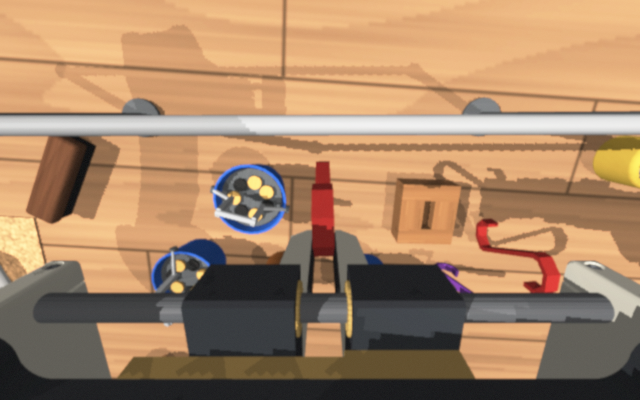

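```bash
python3 -m jog '[{"claw":1,"dp":[0,0,-0.4],"yaw":0},{"claw":1,"dp":[0,0,-0.7],"yaw":0},{"claw":1,"dp":[0.8,0,-0.7],"yaw":0},{"claw":1,"dp":[1.6,0,-0.7],"yaw":0},{"claw":1,"dp":[1.6,0,-0.7],"yaw":0}]' 45
python3 - <<'E'
from bench import *
from h import *
s=observe();P,R=tool(s);h=P+R@[.0185,0,.0594];print("hook",h,s["eef_rot"],s["ft_force"])
im=capture("wrist");a=hookmask(lambda p:wproj(s,p),*h,np.radians(3.7),im.shape)
t=np.linspace(-.25,.25,5)
uv=[wproj(s,np.c_[.672-.065*t+d,.047+t,0*t+.3]).astype(int) for d in(-.006,.006)]
for u in uv: cv2.polylines(im,[u.reshape(-1,1,2)],False,(255,0,255),1)
cc,_=cv2.findContours(a,0,2);cv2.drawContours(im,cc,-1,(0,255,0),1);cv2.imwrite("pics/w10.png",cv2.resize(im[80:270,200:450],None,fx=3,fy=3))
E
```

```text
time: 9.1
eef_pos: [0.62, 0.0248, 0.2783]
eef_rot: [0.999, 0.032, 0.001, -0.0]
ft_force: [-0.2, -0.7, -1.0]
width: 0.12
hook [0.63856029 0.02602806 0.2189559 ] [ 9.99487322e-01  3.20087181e-02  7.26122380e-04 -9.30494586e-05] [-0.22169456 -0.70491393 -1.04848059]
```

View pics/w10.png

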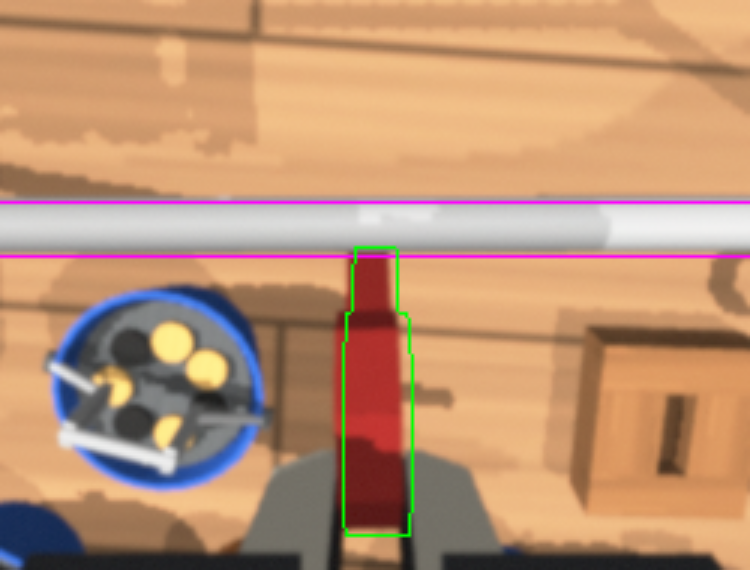

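```bash
python3 -m jog '[{"claw":1,"dp":[0.7,0,0.2],"yaw":0},{"claw":1,"dp":[1.4,0,0.2],"yaw":0},{"claw":1,"dp":[2.2,0,0.2],"yaw":0},{"claw":1,"dp":[2.9,0,0.2],"yaw":0},{"claw":1,"dp":[2.9,0,0.2],"yaw":0}]' 45
cat > look.py <<'E'
from bench import *
from h import *
import sys
n=sys.argv[1];off=[float(x) for x in sys.argv[2].split(",")] if len(sys.argv)>2 else [.0185,0,.0594]
s=observe();P,R=tool(s);h=P+R@np.array(off);yaw=np.arctan2(R[1,0],R[0,0])
print("t",round(s["time"],2),"tcp",P.round(4),"ang",np.degrees(yaw).round(2),"hook",h.round(4),"F",np.round(s["ft_force"],1),"w",round(float(s["width"]),3))
out=[]
for c in("side","scene"):
    im=capture(c);cv2.imwrite(f"pics/{c}_{n}.png",im);u0=proj(c,h+[0.0,0,.06])[0].astype(int)
    a=hookmask(lambda p:proj(c,p),*h,yaw,im.shape)
    S=7;sl=(slice(u0[1]-40,u0[1]+40),slice(u0[0]-28,u0[0]+28));b2=cv2.resize(im[sl],None,fx=S,fy=S,interpolation=cv2.INTER_CUBIC)
    cc,_=cv2.findContours(cv2.resize(a[sl],None,fx=S,fy=S,interpolation=0),0,2);cv2.drawContours(b2,cc,-1,(0,255,0),1);out.append(b2)
cv2.imwrite(f"pics/m_{n}.png",np.hstack(out))
E
python3 look.py 11
```

```text
time: 9.57
eef_pos: [0.6486, 0.0269, 0.2758]
eef_rot: [0.999, 0.032, 0.0, -0.0]
ft_force: [0.4, 0.1, -0.5]
width: 0.122
t 9.57 tcp [0.6486 0.0269 0.2758] ang 3.69 hook [0.6671 0.0281 0.2164] F [ 0.4  0.1 -0.5] w 0.122
```

View pics/m_11.png

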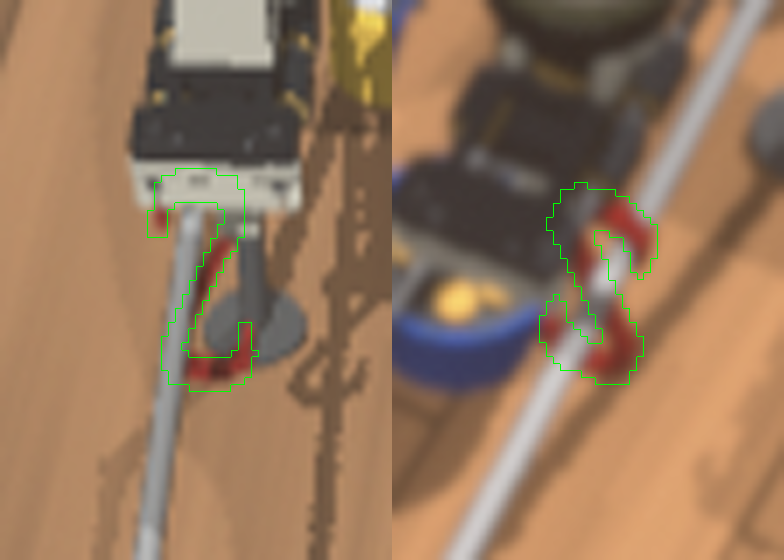

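```bash
python3 -m jog '[{"claw":1,"dp":[0.1,0,0.7],"yaw":0},{"claw":1,"dp":[0.2,0,1.4],"yaw":0},{"claw":1,"dp":[0.3,0,2.1],"yaw":0},{"claw":1,"dp":[0.3,0,2.7],"yaw":0},{"claw":1,"dp":[0.3,0,2.7],"yaw":0}]' 45
python3 -m jog '[{"claw":1,"dp":[0,0,0.2],"yaw":0},{"claw":1,"dp":[0,0,0.3],"yaw":0},{"claw":1,"dp":[0,0,0.3],"yaw":0}]' 45
python3 look.py 12
```

```text
time: 10.08
eef_pos: [0.6496, 0.0268, 0.2476]
eef_rot: [0.999, 0.032, -0.001, 0.0]
ft_force: [-0.3, 0.1, -1.4]
width: 0.122
time: 10.33
eef_pos: [0.6504, 0.0269, 0.2464]
eef_rot: [0.999, 0.032, 0.0, -0.0]
ft_force: [0.7, 0.5, 0.1]
width: 0.12
t 10.33 tcp [0.6504 0.0269 0.2464] ang 3.68 hook [0.6689 0.0281 0.187 ] F [0.7 0.5 0.1] w 0.12
```

View pics/m_12.png

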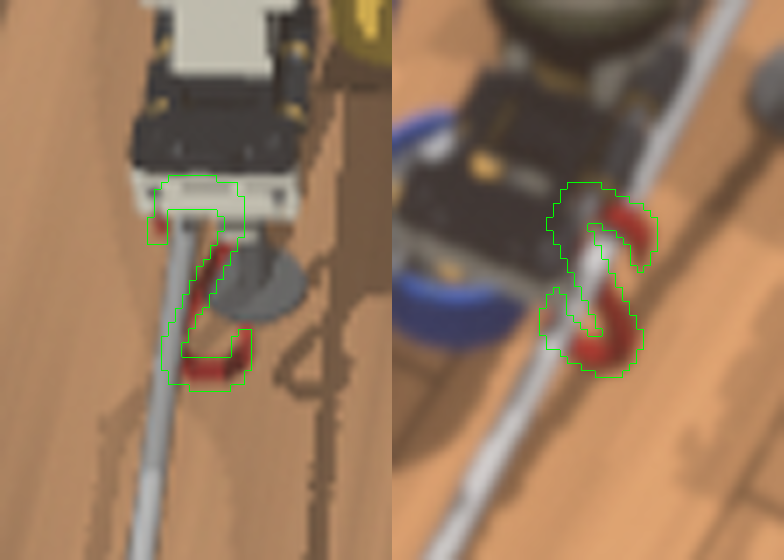

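```bash
python3 -m jog '[{"claw":1,"dp":[0,0,0.15],"yaw":0},{"claw":1,"dp":[0,0,0.15],"yaw":0},{"claw":1,"dp":[0,0,0.15],"yaw":0}]' 45
python3 -c "
from bench import *
print(observe()['ft_force'],observe()['eef_pos'])"
```

```text
time: 10.68
eef_pos: [0.6511, 0.0269, 0.2454]
eef_rot: [0.999, 0.032, 0.001, -0.0]
ft_force: [3.3, 1.2, 4.4]
width: 0.121
[3.34358959 1.15457496 4.38737148] [0.65106089 0.02692608 0.24544599]
```

```bash
python3 -m jog '[{"claw":0.8,"dp":[0,0,0],"yaw":0},{"claw":0.7,"dp":[0,0,0],"yaw":0},{"claw":0.6,"dp":[0,0,0],"yaw":0},{"claw":0.6,"dp":[0,0,0],"yaw":0},{"claw":0.6,"dp":[0,0,0],"yaw":0}]' 45
python3 -m jog '[{"claw":0.6,"dp":[0,0,0],"yaw":0},{"claw":0.6,"dp":[0,0,0],"yaw":0},{"claw":0.6,"dp":[0,0,0],"yaw":0},{"claw":0.6,"dp":[0,0,0],"yaw":0},{"claw":0.6,"dp":[0,0,0],"yaw":0}]'
python3 look.py 13
python3 - <<'E'
from bench import *
import cv2
cv2.imwrite("pics/w13.png",capture("wrist"))
E
```

```text
time: 11.1
eef_pos: [0.6496, 0.0268, 0.2443]
eef_rot: [0.999, 0.032, -0.001, 0.0]
ft_force: [-0.3, -0.3, -0.9]
width: 0.389
time: 11.52
eef_pos: [0.65, 0.0269, 0.2446]
eef_rot: [0.999, 0.032, -0.0, 0.0]
ft_force: [0.4, -0.5, -0.6]
width: 0.402
t 11.52 tcp [0.65   0.0269 0.2446] ang 3.68 hook [0.6685 0.028  0.1852] F [ 0.4 -0.5 -0.6] w 0.402
```

View pics/m_13.png

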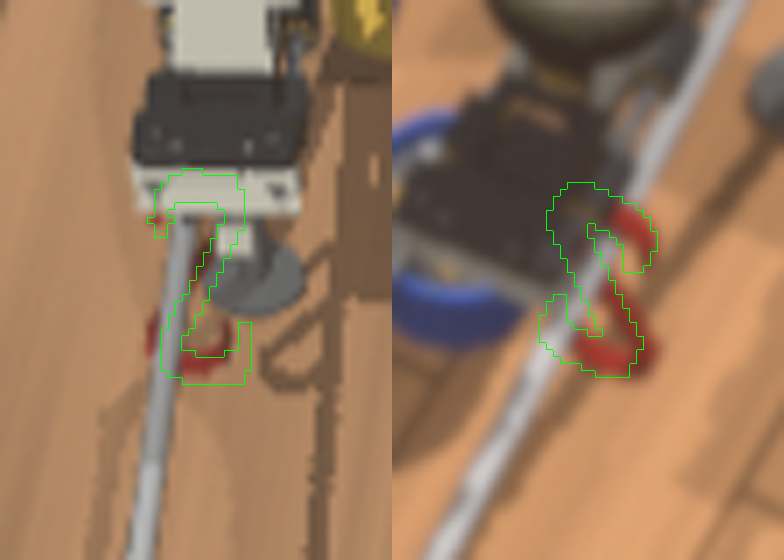

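View pics/w13.png

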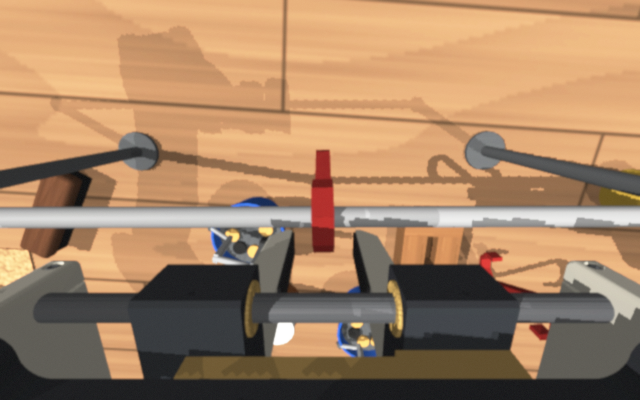

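```bash
for i in 1 2 3; do python3 -m jog '[{"claw":0.5,"dp":[0,0,0],"yaw":0},{"claw":0.5,"dp":[0,0,0],"yaw":0},{"claw":0.5,"dp":[0,0,0],"yaw":0},{"claw":0.5,"dp":[0,0,0],"yaw":0},{"claw":0.5,"dp":[0,0,0],"yaw":0}]' | head -1; python3 look.py 14_$i; done
python3 -c "
import cv2,numpy as np
cv2.imwrite('pics/m14.png',cv2.resize(np.hstack([cv2.imread(f'pics/m_14_{i}.png')[:,:392] for i in(1,2,3)]),(800,381)))"
```

```text
time: 12.08
t 12.08 tcp [0.6501 0.0269 0.2447] ang 3.68 hook [0.6685 0.028  0.1853] F [-0.7 -0.1 -0.4] w 0.501
time: 12.6
t 12.6 tcp [0.65   0.0268 0.2447] ang 3.68 hook [0.6685 0.028  0.1853] F [ 0.5 -0.8  0.5] w 0.501
time: 13.12
t 13.12 tcp [0.65   0.0268 0.2447] ang 3.68 hook [0.6685 0.028  0.1853] F [-0.7 -0.1 -0.8] w 0.5
```

View pics/m14.png

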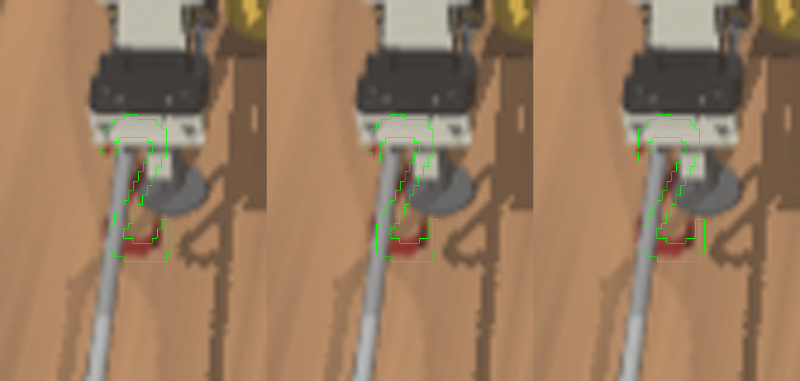

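```bash
python3 -m jog '[{"claw":0.8,"dp":[0,0,0],"yaw":0},{"claw":1,"dp":[0,0,0],"yaw":0},{"claw":1,"dp":[0,0,0],"yaw":0},{"claw":1,"dp":[0,0,0],"yaw":0},{"claw":1,"dp":[0,0,0],"yaw":0}]' 20
python3 -m jog '[{"claw":1,"dp":[0,0,0],"yaw":0},{"claw":1,"dp":[0,0,0],"yaw":0},{"claw":1,"dp":[0,0,0],"yaw":0}]' 50
python3 -m jog '[{"claw":1,"dp":[0,0,-0.7],"yaw":0},{"claw":1,"dp":[0,0,-1.5],"yaw":0},{"claw":1,"dp":[0,0,-2.2],"yaw":0},{"claw":1,"dp":[0,0,-2.9],"yaw":0},{"claw":1,"dp":[0,0,-2.9],"yaw":0}]' 50
python3 look.py 15
```

```text
time: 13.63
eef_pos: [0.6501, 0.0268, 0.2447]
eef_rot: [0.999, 0.032, -0.0, -0.0]
ft_force: [-1.3, 0.5, -0.3]
width: 0.194
time: 13.88
eef_pos: [0.6501, 0.0268, 0.2447]
eef_rot: [0.999, 0.032, -0.0, 0.0]
ft_force: [-0.1, -1.3, -0.2]
width: 0.121
time: 14.3
eef_pos: [0.651, 0.027, 0.2758]
eef_rot: [0.999, 0.032, 0.001, -0.0]
ft_force: [0.9, 0.5, -0.7]
width: 0.117
t 14.3 tcp [0.651  0.027  0.2758] ang 3.68 hook [0.6696 0.0282 0.2165] F [ 0.9  0.5 -0.7] w 0.117
```

View pics/m_15.png

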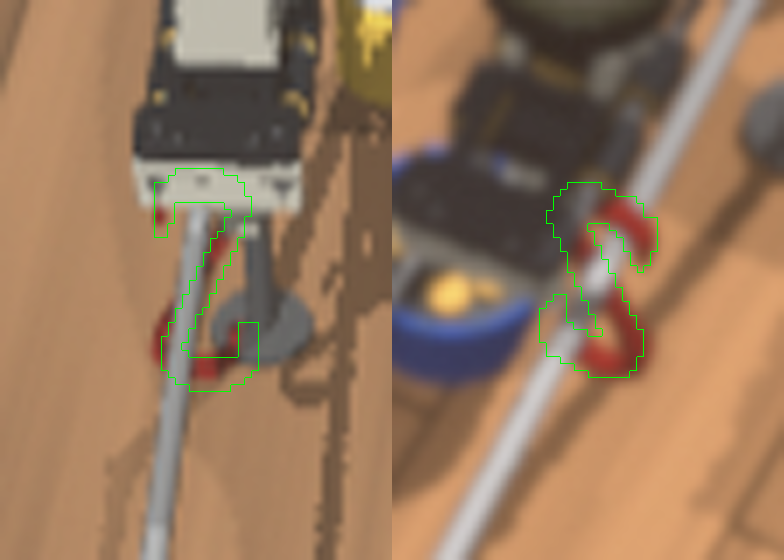

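```bash
python3 -m jog '[{"claw":1,"dp":[-0.7,0,0],"yaw":0},{"claw":1,"dp":[-1.5,0,0],"yaw":0},{"claw":1,"dp":[-2.5,0,0],"yaw":0},{"claw":1,"dp":[-4,0,0],"yaw":0},{"claw":1,"dp":[-6,0,0],"yaw":0}]' 50
python3 -m jog '[{"claw":1,"dp":[-2,0,-0.2],"yaw":0},{"claw":1,"dp":[-2,0,-0.2],"yaw":0},{"claw":1,"dp":[-2,0,-0.2],"yaw":0}]' 50
python3 look.py 16
python3 - <<'E'
from bench import *
from h import *
s=observe();im=capture("wrist");cv2.imwrite("pics/w16.png",im);T=wT(s)
for t in ["pail","pail_bar","hook_seat","hook_top"]:
    for d in spot_point("wrist",t): print(t,round(d["conf"],2),(T[:3,:3]@d["position"]+T[:3,3]).round(4))
E
```

```text
time: 14.82
eef_pos: [0.5892, 0.023, 0.2732]
eef_rot: [0.999, 0.032, -0.0, -0.0]
ft_force: [-0.8, -0.2, -2.0]
width: 0.123
time: 15.07
eef_pos: [0.569, 0.0215, 0.2762]
eef_rot: [0.999, 0.032, 0.0, 0.0]
ft_force: [0.6, 0.8, -1.5]
width: 0.12
t 15.07 tcp [0.569  0.0215 0.2762] ang 3.68 hook [0.5875 0.0227 0.2168] F [ 0.6  0.8 -1.5] w 0.12
pail 0.87 [ 0.3987 -0.0649  0.0025]
pail 0.83 [0.5512 0.1335 0.0009]
pail 0.75 [ 0.4087  0.2359 -0.0045]
pail_bar 0.79 [0.4051 0.2367 0.1402]
pail_bar 0.68 [0.5516 0.1335 0.1369]
hook_seat 0.9 [ 0.419  -0.2064  0.003 ]
hook_seat 0.64 [ 0.4975 -0.2627  0.0098]
hook_seat 0.62 [0.5967 0.0254 0.2217]
hook_top 0.75 [0.593  0.0252 0.336 ]
hook_top 0.72 [ 0.5016 -0.2642  0.1633]
hook_top 0.69 [ 0.4231 -0.2082  0.1191]
```

View pics/m_16.png

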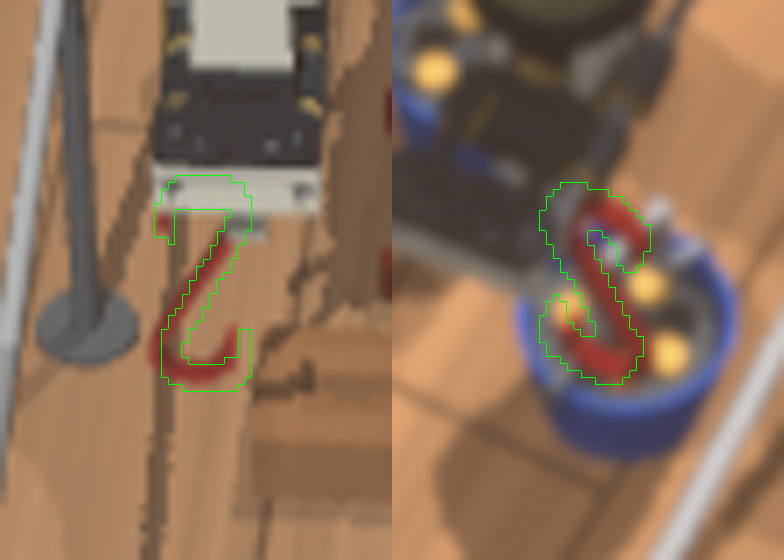

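View pics/w16.png

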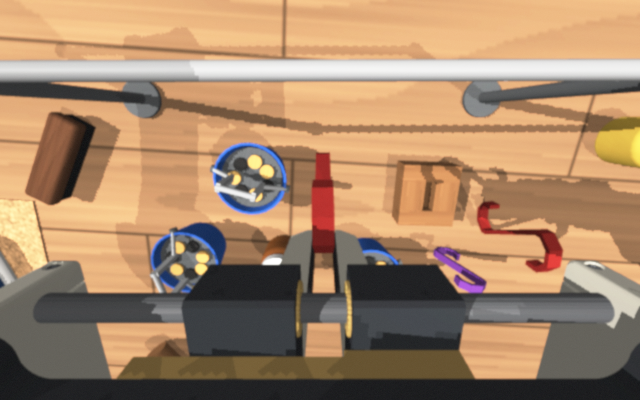

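```bash
python3 - <<'E'
from bench import *
from h import *
from scipy.optimize import minimize
s=observe();P,R=tool(s)
w=cv2.imread("pics/w16.png")
cv2.imwrite("pics/pz.png",cv2.resize(w[130:225,195:305],None,fx=6,fy=6,interpolation=cv2.INTER_CUBIC))
yaw=np.radians(3.68)
def pm(pf,dx,dy,dz,pit,shape):
    a=hookmodel();h=P+R@np.array([.0185+dx,dy,.0594-dz]);m=np.zeros(shape[:2],np.uint8);c,s_=np.cos(yaw),np.sin(yaw)
    for p,q in zip(a[:-1],a[1:]):
        t=(q-p)/np.linalg.norm(q-p);n=np.array([-t[1],t[0]])*.0025;L=[]
        for e in(p,q):
            for sg in(-1,1):
                X,Z=e+sg*n;Z-=.12;X,Z=X*np.cos(pit)-Z*np.sin(pit),Z*np.cos(pit)+X*np.sin(pit);Z+=.12
                for y in(-.006,.006): L.append(h+[c*X-s_*y,s_*X+c*y,Z])
        cv2.fillConvexPoly(m,np.round(cv2.convexHull(pf(np.array(L)).astype(np.float32))*16).astype(np.int32),1,shift=4)
    return m
def red(im,roi):
    h=cv2.cvtColor(im,cv2.COLOR_BGR2HSV);m=(((h[...,0]<6)|(h[...,0]>172))&(h[...,1]>130)&(h[...,2]>50)).astype(np.uint8)
    o=np.zeros_like(m);x0,y0,x1,y1=roi;o[y0:y1,x0:x1]=m[y0:y1,x0:x1];return o
h0=P+R@[.0185,0,.0594]
V=[]
for c in("side","scene"):
    im=cv2.imread(f"pics/{c}_16.png");u=proj(c,h0+[0,0,.06])[0].astype(int);roi=(u[0]-12,u[1]-18 if c=="side" else u[1]-17,u[0]+12,u[1]+18)
    V.append((red(im,roi),(lambda p,c=c:proj(c,p)),c))
V.append((red(w,(300,145,345,250)),lambda p:wproj(s,p),"wrist"))
# score: precision of red pixels inside model and the model's lower part recall -> use IoU lower weights (upper part occluded)
def f(v):
    t=0
    for m,pf,c in V:
        a=pm(pf,*v,m.shape);inter=(a&m).sum();t+=inter/(m.sum()+1)-0.5*((a==1)&(m==0)).sum()/a.sum()
    return -t
best=None
for pit in(0,.05,.1,.15):
    r=minimize(f,[.002,0,0,pit],method="Nelder-Mead",options=dict(initial_simplex=[[.002,0,0,pit],[.006,0,0,pit],[.002,.003,0,pit],[.002,0,.004,pit],[.002,0,0,pit+.05]],maxiter=150))
    print(pit,r.fun.round(3),r.x.round(4))
E
```

```text
0 -2.264 [ 0.0014 -0.0016  0.0016  0.0496]
0.05 -2.258 [ 0.0011 -0.0012  0.0019  0.0503]
0.1 -2.256 [ 0.0019 -0.0011  0.0021  0.034 ]
0.15 -2.238 [-0.0005 -0.0015  0.0016  0.0802]
```

View pics/pz.png

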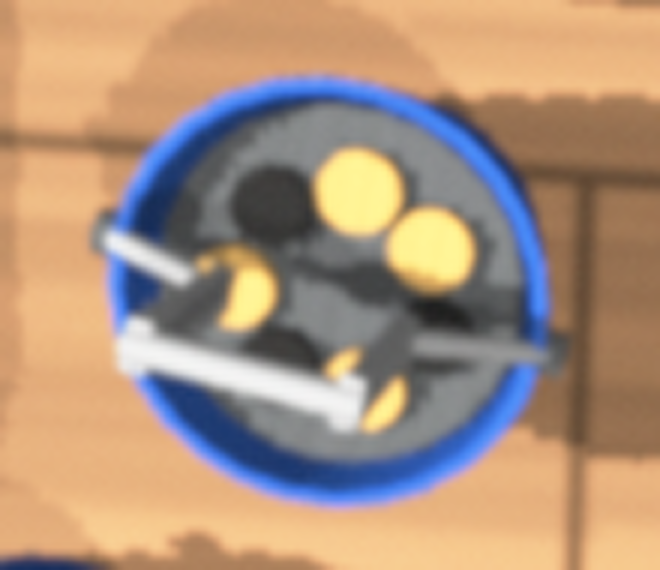

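```bash
python3 - <<'E'
from bench import *
from h import *
s=observe();P,R=tool(s)
a=wray(s,(217,188),.146);b=wray(s,(254.2,197),.146);print(a,b,np.linalg.norm(a-b),(a+b)/2)
d=a-b;yaw=np.arctan2(-d[0],d[1]);print("pail yaw",yaw,np.degrees(yaw))
c=(a+b)/2
# hook seat in tool frame: pitch .05, seat at (0,.005) rotated about top
pit=.05;X=-(.005-.12)*np.sin(pit);print("seat dx",X)
E
```

```text
[0.55560842 0.15115256 0.146     ] [0.54710115 0.10617533 0.146     ] 0.04577471921014145 [0.55135479 0.12866394 0.146     ]
pail yaw -0.18693765354582276 -10.710738580254432
seat dx 0.005747604466128008
```

```bash
python3 -c "
from bench import *
from h import *
print(go(observe(),[.556,.128,.26],-10.7))"
python3 -m jog '[{"claw":1,"dp":[-0.1,-2.2,0],"yaw":3},{"claw":1,"dp":[-0.3,-4.8,0.4],"yaw":6},{"claw":1,"dp":[-0.4,-7.4,0.8],"yaw":9},{"claw":1,"dp":[-0.6,-9.6,1.2],"yaw":12},{"claw":1,"dp":[-0.6,-10.7,1.6],"yaw":14.4}]' 50
python3 -m jog '[{"claw":1,"dp":[0,0,0],"yaw":0},{"claw":1,"dp":[0,0,0],"yaw":0},{"claw":1,"dp":[0,0,0],"yaw":0}]' 50
python3 - <<'E'
from bench import *
from h import *
s=observe();print(go(s,[.556,.128,.1607],-10.7),s["ft_force"])
im=capture("wrist");cv2.imwrite("pics/w17.png",im)
# predicted bar
y=np.radians(-10.7);c=np.array([.550,.129,.143]);d=np.array([-np.sin(y),np.cos(y),0])*.022
print(wproj(s,[c-d,c+d]).round(0).tolist())
E
```

```text
('dp', [-0.77, -10.69, 1.54], 'yaw', np.float64(14.38), 'now', [0.5706, 0.0218, 0.2754], np.float64(3.68))
time: 15.83
eef_pos: [0.5568, 0.1316, 0.2593]
eef_rot: [0.996, -0.093, -0.0, -0.001]
ft_force: [0.6, -0.8, -2.0]
width: 0.12
time: 16.08
eef_pos: [0.5577, 0.1269, 0.2597]
eef_rot: [0.996, -0.093, -0.0, 0.0]
ft_force: [-0.2, -0.6, -1.2]
width: 0.122
('dp', [-0.19, -0.08, 9.9], 'yaw', np.float64(0.01), 'now', [0.5577, 0.1269, 0.2597], np.float64(-10.69)) [-0.2186     -0.56234978 -1.199991  ]
[[342.0, 192.0], [305.0, 192.0]]
```

View pics/w17.png

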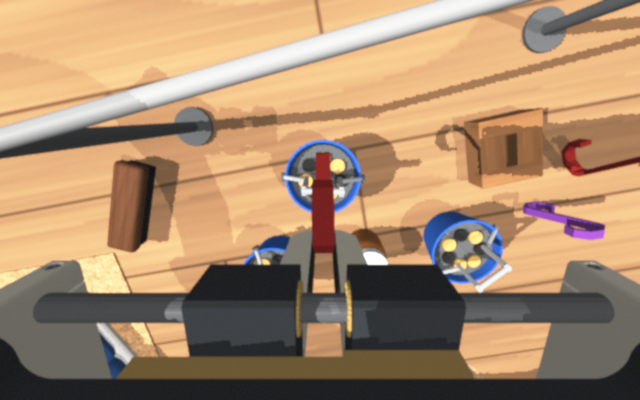

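```bash
python3 -m jog '[{"claw":1,"dp":[0,-0.1,1.5],"yaw":0},{"claw":1,"dp":[0,-0.1,3],"yaw":0},{"claw":1,"dp":[0,-0.1,4.5],"yaw":0},{"claw":1,"dp":[0,-0.1,5.5],"yaw":0},{"claw":1,"dp":[0,-0.1,5.5],"yaw":0}]' 50
cat > look2.py <<'E'
from bench import *
from h import *
import sys
n=sys.argv[1];s=observe();P,R=tool(s)
print("t",round(s["time"],2),"tcp",P.round(4),"F",np.round(s["ft_force"],1),"w",round(float(s["width"]),3), go(s,[.556,.128,.1607],-10.7)[:4])
im=capture("wrist")
out=[cv2.resize(im[130:270,240:400],(480,420))]
for c in("side","scene"):
    im=capture(c);cv2.imwrite(f"pics/{c}_{n}.png",im);u0=proj(c,P+R@np.array([.02,0,.02]))[0].astype(int)
    S=7;sl=(slice(u0[1]-30,u0[1]+30),slice(u0[0]-25,u0[0]+25));out.append(cv2.resize(im[sl],None,fx=S,fy=S,interpolation=cv2.INTER_CUBIC))
m=np.hstack(out);cv2.imwrite(f"pics/n_{n}.png",cv2.resize(m,(800,int(420*800/m.shape[1]))))
E
python3 look2.py 18
```

```text
time: 16.55
eef_pos: [0.5568, 0.1277, 0.203]
eef_rot: [0.996, -0.094, -0.001, 0.001]
ft_force: [-0.2, 0.0, -0.1]
width: 0.123
t 16.55 tcp [0.5568 0.1277 0.203 ] F [-0.2  0.  -0.1] w 0.123 ('dp', [-0.07, -0.03, 4.23], 'yaw', np.float64(-0.07))
```

View pics/n_18.png

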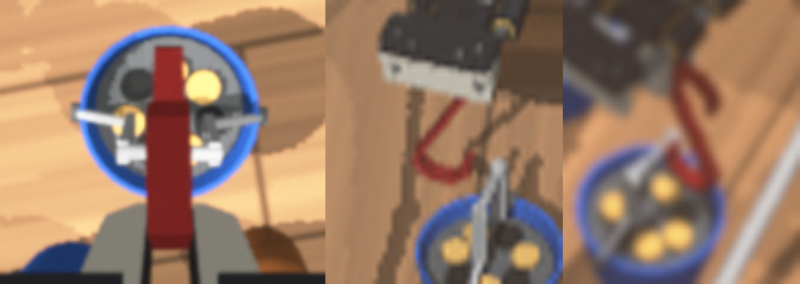

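```bash
python3 -m jog '[{"claw":1,"dp":[0,0,1],"yaw":0},{"claw":1,"dp":[0,0,2],"yaw":0},{"claw":1,"dp":[0,0,3],"yaw":0},{"claw":1,"dp":[0,0,4],"yaw":0},{"claw":1,"dp":[0,0,4],"yaw":0}]' 50
python3 look2.py 19
```

```text
time: 17.12
eef_pos: [0.5562, 0.1287, 0.1622]
eef_rot: [0.996, -0.093, -0.002, 0.001]
ft_force: [-0.2, 0.2, -1.8]
width: 0.119
t 17.12 tcp [0.5562 0.1287 0.1622] F [-0.2  0.2 -1.8] w 0.119 ('dp', [-0.0, 0.07, 0.15], 'yaw', np.float64(-0.0))
```

View pics/n_19.png

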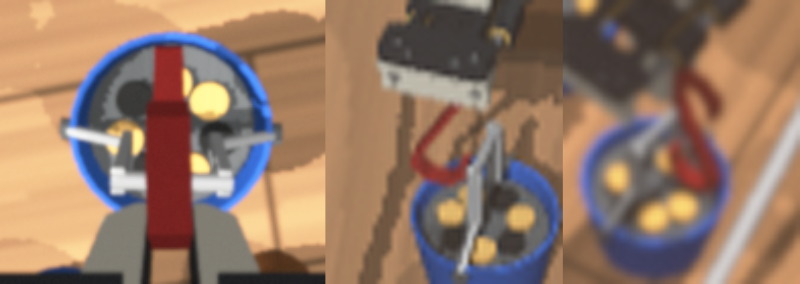

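```bash
python3 -m jog '[{"claw":1,"dp":[-0.6,0,0.2],"yaw":0},{"claw":1,"dp":[-1.2,0,0.2],"yaw":0},{"claw":1,"dp":[-1.9,0,0.2],"yaw":0},{"claw":1,"dp":[-2.6,0,0.2],"yaw":0},{"claw":1,"dp":[-2.6,0,0.2],"yaw":0}]' 50
python3 look2.py 20
```

```text
time: 17.68
eef_pos: [0.5302, 0.1343, 0.1629]
eef_rot: [0.996, -0.093, -0.0, 0.0]
ft_force: [-0.8, 0.6, -1.2]
width: 0.12
t 17.68 tcp [0.5302 0.1343 0.1629] F [-0.8  0.6 -1.2] w 0.12 ('dp', [2.66, 0.14, 0.22], 'yaw', np.float64(0.04))
```

View pics/n_20.png

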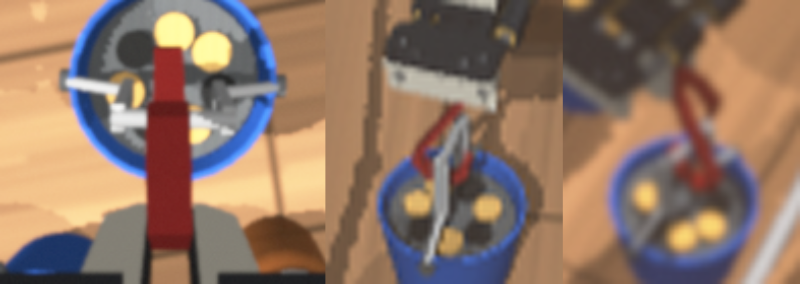

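```bash
python3 -m jog '[{"claw":1,"dp":[0,0,-0.8],"yaw":0},{"claw":1,"dp":[0,0,-1.6],"yaw":0},{"claw":1,"dp":[0,0,-2.2],"yaw":0},{"claw":1,"dp":[0,0,-2.6],"yaw":0},{"claw":1,"dp":[0,0,-3],"yaw":0}]' 60
python3 -m jog '[{"claw":1,"dp":[0,0,-0.3],"yaw":0},{"claw":1,"dp":[0,0,-0.6],"yaw":0},{"claw":1,"dp":[0,0,-1],"yaw":0},{"claw":1,"dp":[0,0,-1],"yaw":0}]' 60
python3 look2.py 21
```

```text
time: 18.25
eef_pos: [0.532, 0.1339, 0.1934]
eef_rot: [0.996, -0.093, 0.0, -0.0]
ft_force: [-1.1, 0.1, -2.4]
width: 0.118
time: 18.58
eef_pos: [0.5321, 0.134, 0.2032]
eef_rot: [0.996, -0.093, 0.0, -0.0]
ft_force: [-0.3, -0.4, -4.0]
width: 0.117
t 18.58 tcp [0.5321 0.134  0.2032] F [-0.3 -0.4 -4. ] w 0.117 ('dp', [2.45, 0.14, 4.25], 'yaw', np.float64(-0.02))
```

View pics/n_21.png

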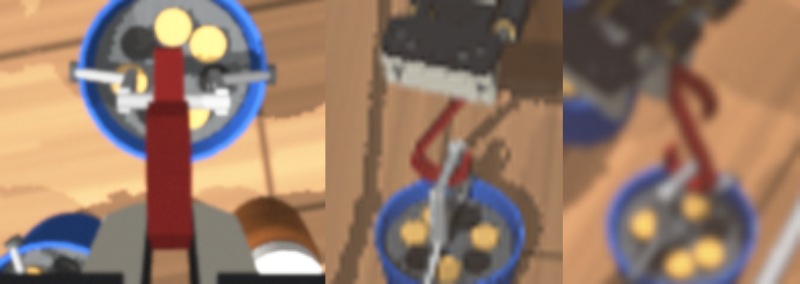

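```bash
python3 -m jog '[{"claw":1,"dp":[0,0,-0.8],"yaw":0},{"claw":1,"dp":[0,0,-1.8],"yaw":0},{"claw":1,"dp":[0,0,-3],"yaw":0},{"claw":1,"dp":[0,0,-4.2],"yaw":0},{"claw":1,"dp":[0,0,-5.4],"yaw":0}]' 60
python3 -m jog '[{"claw":1,"dp":[0,0,-1],"yaw":0},{"claw":1,"dp":[0,0,-1.8],"yaw":0},{"claw":1,"dp":[0,0,-2.2],"yaw":0},{"claw":1,"dp":[0,0,-2.2],"yaw":0}]' 60
python3 -c "
from bench import *
from h import *
print(go(observe(),[.6037,.0958,.277],3.7))"
python3 look2.py 22
```

```text
time: 19.15
eef_pos: [0.5321, 0.134, 0.2581]
eef_rot: [0.996, -0.093, 0.0, -0.0]
ft_force: [-0.2, 0.4, -5.1]
width: 0.12
time: 19.48
eef_pos: [0.5324, 0.1341, 0.2797]
eef_rot: [0.996, -0.093, 0.001, -0.0]
ft_force: [-0.2, -0.4, -3.8]
width: 0.119
('dp', [7.72, 2.44, 0.28], 'yaw', np.float64(-14.42), 'now', [0.5324, 0.1341, 0.2797], np.float64(-10.72))
t 19.48 tcp [0.5324 0.1341 0.2797] F [-0.2 -0.4 -3.8] w 0.119 ('dp', [2.42, 0.17, 11.91], 'yaw', np.float64(-0.02))
```

View pics/n_22.png

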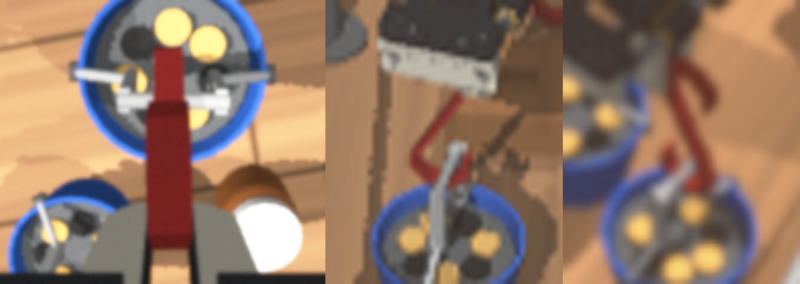

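Pail hangs level on the hook, about 3.8 N on the wrist. Now I'll carry it slowly toward the rail, turning to the rail's yaw.

```bash
python3 -m jog '[{"claw":1,"dp":[0.4,0.1,0],"yaw":-1},{"claw":1,"dp":[1.1,0.4,0],"yaw":-2.5},{"claw":1,"dp":[2,0.7,0],"yaw":-4},{"claw":1,"dp":[2.9,1,0],"yaw":-5.5},{"claw":1,"dp":[3.8,1.2,0.2],"yaw":-7}]' 60
python3 -m jog '[{"claw":1,"dp":[0.9,0.1,0],"yaw":-1.6},{"claw":1,"dp":[1.8,0.2,0],"yaw":-3.2},{"claw":1,"dp":[2.6,0.4,0],"yaw":-4.8},{"claw":1,"dp":[3.2,0.5,0],"yaw":-6.2},{"claw":1,"dp":[3.5,0.6,0],"yaw":-7.4}]' 60
python3 -m jog '[{"claw":1,"dp":[0,0,0],"yaw":0},{"claw":1,"dp":[0,0,0],"yaw":0},{"claw":1,"dp":[0,0,0],"yaw":0}]' 60
python3 -c "
from bench import *
from h import *
print(go(observe(),[.6037,.0958,.277],3.7))"
python3 look.py 23 .020,-.001,.0577
```

```text
time: 20.05
eef_pos: [0.5677, 0.1145, 0.2763]
eef_rot: [1.0, -0.031, -0.0, 0.0]
ft_force: [-0.5, 0.5, -3.8]
width: 0.116
time: 20.47
eef_pos: [0.6024, 0.1064, 0.2758]
eef_rot: [0.999, 0.033, -0.001, 0.0]
ft_force: [0.2, 0.5, -4.4]
width: 0.12
time: 20.72
eef_pos: [0.6012, 0.1068, 0.2764]
eef_rot: [0.999, 0.032, -0.0, 0.0]
ft_force: [0.7, -0.5, -4.0]
width: 0.122
('dp', [0.18, 1.11, -0.06], 'yaw', np.float64(-0.04), 'now', [0.6012, 0.1068, 0.2764], np.float64(3.66))
t 20.72 tcp [0.6012 0.1068 0.2764] ang 3.66 hook [0.6211 0.109  0.2187] F [ 0.7 -0.5 -4. ] w 0.122
```

View pics/m_23.png

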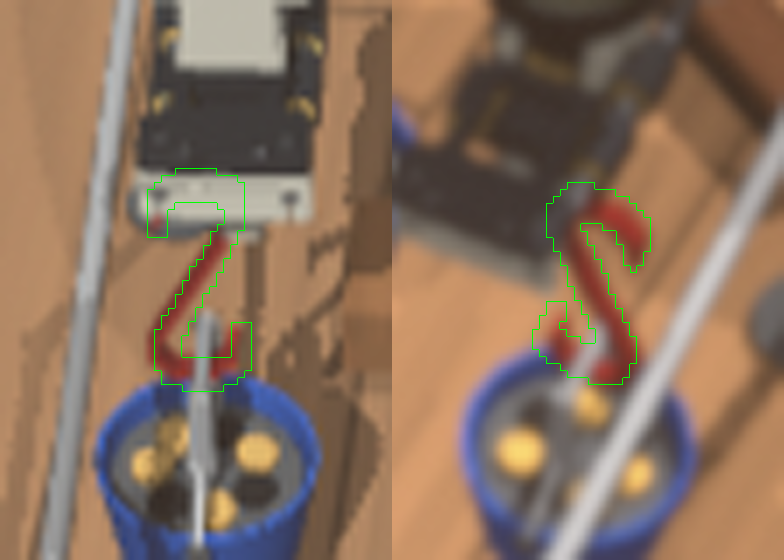

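```bash
python3 -m jog '[{"claw":1,"dp":[0.4,0,0.1],"yaw":0},{"claw":1,"dp":[1,0,0.2],"yaw":0},{"claw":1,"dp":[1.7,0,0.2],"yaw":0},{"claw":1,"dp":[2.3,0,0.2],"yaw":0},{"claw":1,"dp":[2.9,0,0.2],"yaw":0}]' 60
python3 -m jog '[{"claw":1,"dp":[0.4,0,0],"yaw":0},{"claw":1,"dp":[0.8,0,0],"yaw":0},{"claw":1,"dp":[1.1,0,0],"yaw":0},{"claw":1,"dp":[1.1,0,0],"yaw":0},{"claw":1,"dp":[1.1,0,0],"yaw":0}]' 60
python3 look.py 24 .020,-.001,.0577
python3 - <<'E'
from bench import *
import cv2
cv2.imwrite("pics/w24.png",capture("wrist"))
E
```

```text
time: 21.23
eef_pos: [0.6315, 0.1087, 0.2745]
eef_rot: [0.999, 0.032, 0.0, 0.0]
ft_force: [0.1, 0.2, -4.9]
width: 0.116
time: 21.65
eef_pos: [0.6414, 0.1094, 0.2745]
eef_rot: [0.999, 0.032, -0.0, 0.0]
ft_force: [-0.4, -0.7, -4.4]
width: 0.119
t 21.65 tcp [0.6414 0.1094 0.2745] ang 3.68 hook [0.6613 0.1116 0.2168] F [-0.4 -0.7 -4.4] w 0.119
```

View pics/m_24.png

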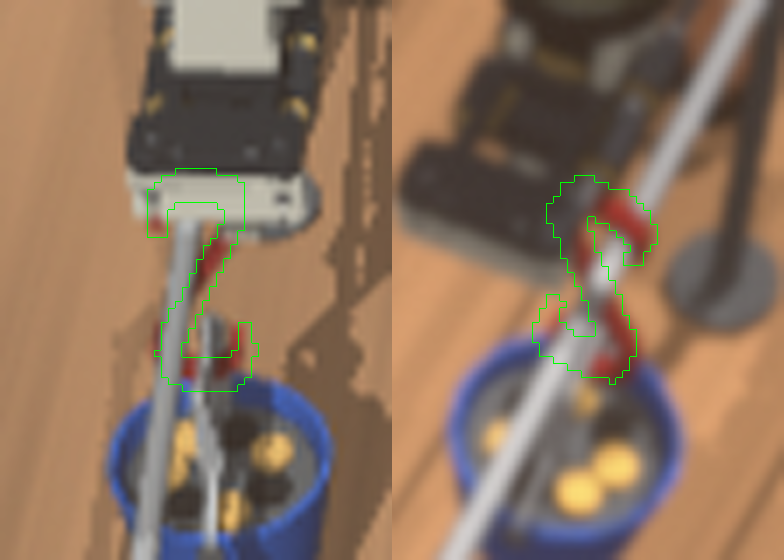

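View pics/w24.png

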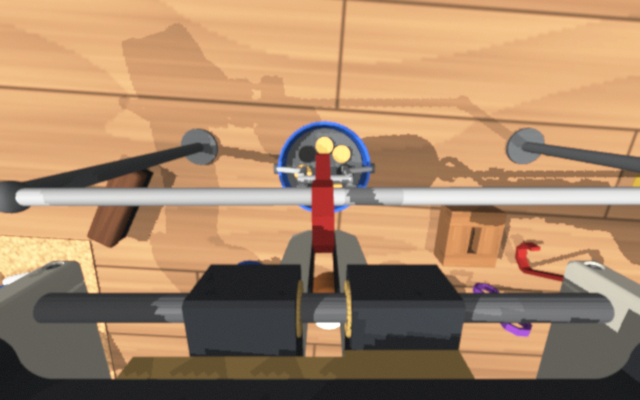

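```bash
python3 -m jog '[{"claw":1,"dp":[0.1,0,0.6],"yaw":0},{"claw":1,"dp":[0.2,0,1.2],"yaw":0},{"claw":1,"dp":[0.4,0,1.8],"yaw":0},{"claw":1,"dp":[0.5,0,2.4],"yaw":0},{"claw":1,"dp":[0.5,0,2.7],"yaw":0}]' 60
python3 -m jog '[{"claw":1,"dp":[0,0,0.2],"yaw":0},{"claw":1,"dp":[0,0,0.3],"yaw":0},{"claw":1,"dp":[0,0,0.3],"yaw":0}]' 60
python3 look.py 25 .020,-.001,.0577
```

```text
time: 22.22
eef_pos: [0.6463, 0.1096, 0.2462]
eef_rot: [0.999, 0.032, -0.001, 0.0]
ft_force: [-0.1, 0.4, -5.4]
width: 0.12
time: 22.47
eef_pos: [0.6465, 0.1097, 0.2449]
eef_rot: [0.999, 0.032, 0.0, 0.0]
ft_force: [-0.6, -0.7, -3.7]
width: 0.119
t 22.47 tcp [0.6465 0.1097 0.2449] ang 3.68 hook [0.6664 0.1119 0.1872] F [-0.6 -0.7 -3.7] w 0.119
```

View pics/m_25.png

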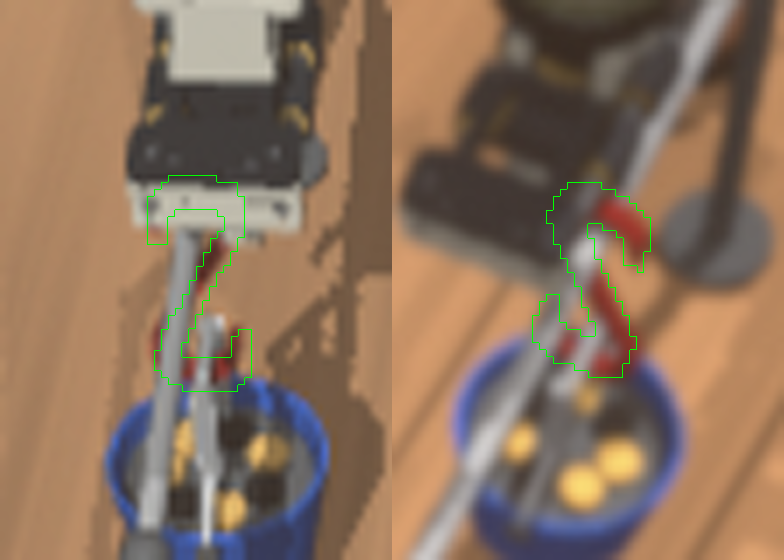

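Not yet in contact. I'll lower in millimetre steps until the rail takes the weight.

```bash
python3 -m jog '[{"claw":1,"dp":[0,0,0.15],"yaw":0},{"claw":1,"dp":[0,0,0.15],"yaw":0},{"claw":1,"dp":[0,0,0.15],"yaw":0}]' 60
python3 -m jog '[{"claw":1,"dp":[0,0,0.15],"yaw":0},{"claw":1,"dp":[0,0,0.15],"yaw":0},{"claw":1,"dp":[0,0,0.15],"yaw":0}]' 60
```

```text
time: 22.82
eef_pos: [0.6469, 0.1098, 0.2444]
eef_rot: [0.999, 0.032, 0.001, -0.0]
ft_force: [-2.9, -0.7, 4.2]
width: 0.117
time: 23.07
eef_pos: [0.6472, 0.1098, 0.2439]
eef_rot: [0.999, 0.032, 0.001, -0.0]
ft_force: [-5.2, -1.4, 11.4]
width: 0.12
```

```bash
python3 -m jog '[{"claw":1,"dp":[0,0,-0.2],"yaw":0},{"claw":1,"dp":[0,0,-0.2],"yaw":0},{"claw":1,"dp":[0,0,-0.2],"yaw":0}]' 10
python3 -m jog '[{"claw":0.84,"dp":[0,0,0],"yaw":0},{"claw":0.82,"dp":[0,0,0],"yaw":0},{"claw":0.8,"dp":[0,0,0],"yaw":0},{"claw":0.75,"dp":[0,0,0],"yaw":0},{"claw":0.7,"dp":[0,0,0],"yaw":0}]' 5
python3 -m jog '[{"claw":0.65,"dp":[0,0,0],"yaw":0},{"claw":0.6,"dp":[0,0,0],"yaw":0},{"claw":0.6,"dp":[0,0,0],"yaw":0},{"claw":0.6,"dp":[0,0,0],"yaw":0},{"claw":0.6,"dp":[0,0,0],"yaw":0}]' 5
python3 look.py 26 .020,-.001,.0577
```

```text
time: 23.32
eef_pos: [0.6472, 0.1099, 0.2443]
eef_rot: [0.999, 0.032, 0.001, -0.0]
ft_force: [-1.6, -0.2, 5.6]
width: 0.126
time: 23.73
eef_pos: [0.6465, 0.1097, 0.2434]
eef_rot: [0.999, 0.032, -0.0, 0.0]
ft_force: [0.3, -0.5, 0.1]
width: 0.274
time: 24.15
eef_pos: [0.6465, 0.1097, 0.2436]
eef_rot: [0.999, 0.032, -0.0, 0.0]
ft_force: [0.1, 1.1, -0.0]
width: 0.401
t 24.15 tcp [0.6465 0.1097 0.2436] ang 3.69 hook [0.6664 0.112  0.1859] F [ 0.1  1.1 -0. ] w 0.401
```

View pics/m_26.png

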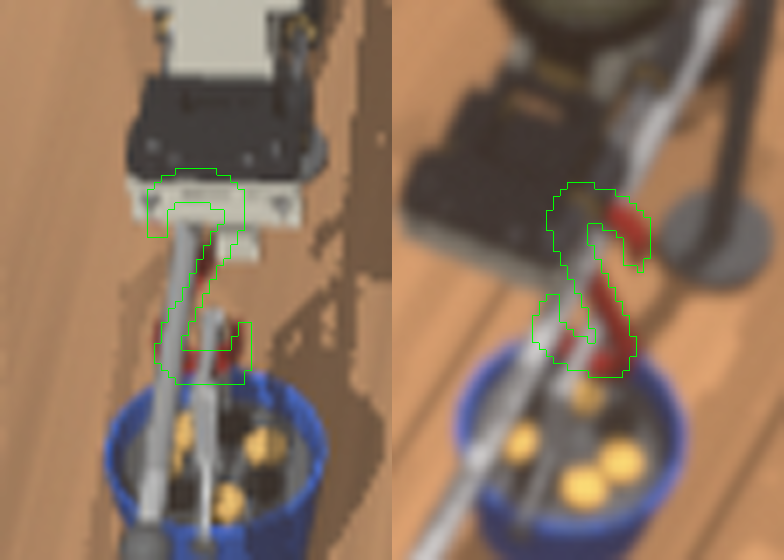

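```bash
python3 -m jog '[{"claw":0.5,"dp":[0,0,0],"yaw":0},{"claw":0.5,"dp":[0,0,-0.5],"yaw":0},{"claw":0.5,"dp":[0,0,-1.5],"yaw":0},{"claw":0.5,"dp":[0,0,-3],"yaw":0},{"claw":0.5,"dp":[0,0,-5],"yaw":0}]' 5
python3 -m jog '[{"claw":0.5,"dp":[0,0,-2],"yaw":0},{"claw":0.5,"dp":[0,0,-5],"yaw":0},{"claw":0.5,"dp":[-1,0,-8],"yaw":0},{"claw":0.5,"dp":[-4,0,-9],"yaw":0},{"claw":0.5,"dp":[-8,0,-9],"yaw":0}]' 5
python3 -m jog '[{"claw":0.5,"dp":[-4,0,0],"yaw":0},{"claw":0.5,"dp":[-8,0,0],"yaw":0},{"claw":0.5,"dp":[-10,0,0],"yaw":0},{"claw":0.5,"dp":[-10,0,0],"yaw":0}]' 5
python3 - <<'E'
from bench import *
from h import *
s=observe();print(s["time"],s["eef_pos"],s["ft_force"])
out=[]
for c in("side","scene"):
    im=capture(c);cv2.imwrite(f"pics/{c}_27.png",im);k=calibration(c);Rm=Ro.from_quat(k["rotation"])
    for t in["hook_top","hook_seat","pail_bar","pail"]:
        for d in spot_point(c,t):
            p=Rm.apply(d["position"])+k["xyz"]
            if p[2]>.02 : print(c,t,round(d["conf"],2),p.round(4))
    u=proj(c,(.667,.11,.2))[0].astype(int);out.append(cv2.resize(im[u[1]-50:u[1]+50,u[0]-45:u[0]+45],None,fx=4.4,fy=4.4,interpolation=cv2.INTER_CUBIC))
cv2.imwrite("pics/n27.png",np.hstack(out)); print(observe()["time"])
E
```

```text
time: 24.67
eef_pos: [0.6461, 0.1096, 0.2941]
eef_rot: [0.999, 0.032, -0.001, 0.0]
ft_force: [-0.8, 0.2, -0.5]
width: 0.499
time: 25.08
eef_pos: [0.5687, 0.1051, 0.3869]
eef_rot: [0.999, 0.032, 0.003, -0.001]
ft_force: [-0.3, 0.6, 0.6]
width: 0.493
time: 25.42
eef_pos: [0.4631, 0.098, 0.3857]
eef_rot: [0.999, 0.033, 0.001, 0.0]
ft_force: [1.0, 0.1, 0.1]
width: 0.498
25.4167 [0.46314275 0.09796145 0.38568324] [1.0345981  0.1295684  0.10112315]
side hook_top 0.48 [ 0.4181 -0.2088  0.1246]
side hook_top 0.46 [0.6686 0.1184 0.3113]
side hook_top 0.42 [ 0.4966 -0.2674  0.1692]
side hook_seat 0.51 [0.6672 0.1117 0.1934]
side pail_bar 0.74 [0.4058 0.23   0.1499]
side pail_bar 0.69 [0.6623 0.1065 0.1982]
side pail_bar 0.57 [ 0.3962 -0.066   0.1454]
side pail 0.85 [0.6646 0.1076 0.0543]
scene hook_top 0.56 [0.6718 0.1112 0.3041]
scene hook_top 0.55 [ 0.4979 -0.2676  0.1601]
scene hook_top 0.43 [ 0.4222 -0.2118  0.1139]
scene hook_seat 0.59 [0.672  0.113  0.1863]
scene hook_seat 0.55 [0.6744 0.112  0.1845]
scene pail_bar 0.86 [0.4055 0.2395 0.139 ]
scene pail_bar 0.65 [0.6642 0.1075 0.2004]
scene pail_bar 0.59 [ 0.3974 -0.0658  0.1439]
scene pail 0.69 [0.673  0.1108 0.0493]
25.9167
```

View pics/n27.png

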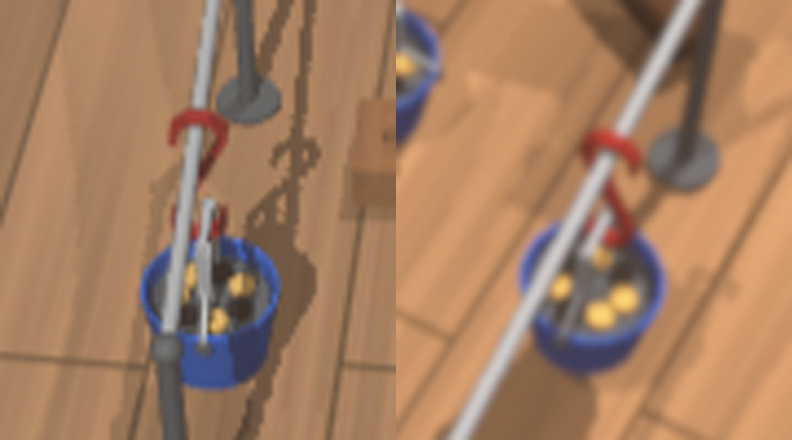

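```bash
for i in 1 2 3 4; do python3 -m jog '[{"claw":0.5,"dp":[0,0,0],"yaw":0},{"claw":0.5,"dp":[0,0,0],"yaw":0},{"claw":0.5,"dp":[0,0,0],"yaw":0},{"claw":0.5,"dp":[0,0,0],"yaw":0},{"claw":0.5,"dp":[0,0,0],"yaw":0}]' | head -1; done
python3 - <<'E'
from bench import *
from h import *
ims=[capture("side") for _ in range(4)]
u=proj("side",(.667,.11,.2))[0].astype(int);sl=(slice(u[1]-40,u[1]+50),slice(u[0]-30,u[0]+35))
o=cv2.imread("pics/side_27.png")
print([int(cv2.absdiff(ims[0],i)[sl].max()) for i in ims[1:]],"vs earlier",int(cv2.absdiff(ims[0],o)[sl].max()))
k=calibration("side");Rm=Ro.from_quat(k["rotation"])
for t in["hook_top","hook_seat","pail_bar","pail","jar","tin","brush"]:
    for d in spot_point("side",t):
        p=Rm.apply(d["position"])+k["xyz"]
        if t in("jar","tin","brush") or p[0]>.6: print(t,round(d["conf"],2),p.round(4))
cv2.imwrite("pics/side_28.png",ims[-1])
E
```

```text
time: 26.33
time: 26.75
time: 27.17
time: 27.58
[2, 2, 2] vs earlier 15
hook_top 0.57 [0.6639 0.1156 0.3107]
hook_seat 0.58 [0.6674 0.1129 0.1959]
pail_bar 0.68 [0.6645 0.1065 0.1979]
pail 0.79 [0.6657 0.1075 0.0537]
jar 0.9 [0.4049 0.0808 0.005 ]
tin 0.58 [ 0.6379 -0.464   0.0041]
brush 0.79 [0.5492 0.4455 0.002 ]
brush 0.44 [0.6628 0.1064 0.1986]
brush 0.17 [0.6735 0.1118 0.1904]
```

View pics/side_28.png

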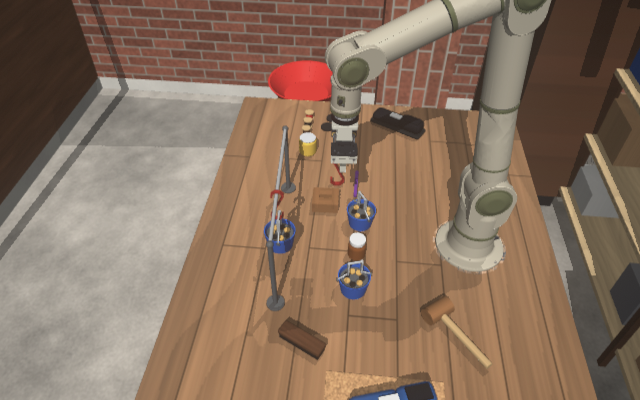

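The side picture shows the hook on the rail at (277,195) with the pail hanging from it at (280,235), and the image isn't changing between frames. The gripper is clear, and the jar, tin and brush are where they started. Handing in.

```bash
python3 -c "
from bench import *
print(hand_in())"
```

```text
the job is handed in; nothing more can be done
None
```

The red S-hook now hangs on the rail with the blue pail in its lower curl. I handed the job in at about 28 s of the 61 s allowed; it reported no verdict.

**How it was done:** I hung the hook on the rail first, let go and left it about 2 s. The tool only points down, so its body would have hit the rail if it had carried the pail's bar to the hanging hook. I therefore took the hook back off, lifted the pail with its lower curl, and hung both together near y = 0.11 m.

**Last checks that agreed:**
- **Hook top and pail foot:** the networks put the hook top 0–8 mm from the rail line and about 0.304–0.311 m high. The pail foot is about 50 mm above the bench.
- **Pail bar:** the last side-camera reading put it about 7 mm from the hook's seat.
- **Stillness:** four frames in a row of the pail and hook were identical except for noise.
- **Bystanders:** the jar, tin and brush were within 5 mm of their starting readings.
- **Gripper:** it is about 0.2 m clear and touches nothing.

**What failed or disagreed:**
- **First grasp:** it closed on nothing, because the fingertips are about 36 mm short of the reported TCP. I corrected for that and the second grasp held.
- **Bar to seat:** a scene-camera reading about 2 s earlier put the pail bar about 17 mm from the seat, against 7 mm from the side camera. The limit is 18 mm, and I did not repeat the scene reading. The two cameras differ by about 10 mm on the seat's height; each is good to about 4 mm.
- **Step 1:** I judged it only from the pictures. The hook had a small tilt of about 0.05–0.1 rad and was let go.

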